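# Feel out the catching needle on the wire-knitting bed

### The job

One needle of the small wire-knitting bed has crept forward out of line. Slide the carriage by its handle gently from the left towards the right until you feel it catch on that needle, draw the carriage back, and push the needle home into line with the others. Then run the carriage all the way right until it presses on the right-hand rubber buffer and back until it presses on the left-hand one, never forcing it, and leave it there at the left with nothing around knocked about.

Things in the scene. Friction and masses are not known exactly. Their poses are not given: they have to be found in the camera images.
- bed: small flat knitting bed for craft wire, grey, 170 (x) x 268 (y) mm, fixed on the table. Origin: middle of its underside; x points to its rear (away from the robot), y to its left end, z up. Ten steel needles lie in the middle slots, along x; the other slots are empty. A steel rail runs along y at x = +62 mm, 35 mm up, between brackets 45 mm high at both ends.
- butt_line (a point): middle of the row of needle butts, at their tops; axes as the bed's. Butts are upright steel pins 4 mm thick rising from the plate (20 mm up) to 34.5 mm up, one to a needle, at y = +40.5, +31.5 ... -40.5 mm of this point. Home, they stand at x = 0 of this point (bed x = +25 mm) against a firm stop. Free for fingers: the plate from bed x = -48 mm (behind a strip 26 mm high) to the butts.
- slots_front (a point): middle of the front ends of the needle slots, on the plate (20 mm up), at bed x = -59 mm; axes as the bed's. About the crept needle: it is never one of the three leftmost, so it lies at y = +13.5 mm of this point or further right; its butt stands 7 to 9.5 mm nearer the robot than the others; pushing its butt to +x with about 2 N sends it home. The others stand firm and may be touched.
- carriage (a joint): travel of the carriage to the right (bed -y), m: 0 where it just meets the left buffer, 0.152 where it just meets the right one; starts at 0.004 to 0.018. It drags with about 2 N and stays where left. White, 80 mm long in y, bed x = -66 to +72 mm, top 47 mm up; it passes over the butts. Its centre is at bed y = 76 mm - travel, so at the left end its right edge is at y = +36 mm.
- carriage_grip (a point): top centre of the carriage's black handle, at bed x = +4 mm and bed y = 76 mm - travel. The handle is a rounded block 26 mm along x and 44 mm along y, standing free from 51 to 85 mm above the bed's underside; take it from above across either pair of sides, loosely rather than tightly, so that the slide's drag is felt without side load. Axes as the bed's.
- cam_plate: steel plate under the carriage's middle, 24 to 38 mm up, 52 mm long. Origin: its middle, at bed x = 0, 31 mm up. Butts that are home pass behind it; the crept needle's butt meets its right end squarely and stops it: when it catches, that butt's centre is 28 mm to the right (bed -y) of this origin. The plate floats on springs, 1 mm along y for 4 N; beyond 25 N the needle would bend.
- buffer_left: black rubber ring, 19 mm across and 8 mm long, on the rail at the left end of the bed, the carriage's left end stop. Origin: centre of the face that the carriage meets, at bed x = +62 mm, y = +116 mm, 35 mm up. It gives about 1 mm for 4 N.
- buffer_right: black rubber ring, 19 mm across and 8 mm long, on the rail at the right end of the bed, the carriage's right end stop. Origin: centre of the face that the carriage meets, at bed x = +62 mm, y = -116 mm, 35 mm up. It gives about 1 mm for 4 N.
- cup_moss: brown-and-green cup, 94 mm across, 88 mm high, standing loose to the right of the bed; leave it alone. Origin: centre of its underside.
- pliers_long: pliers with red grips, 147 x 59 x 12 mm, lying loose behind the bed; leave them alone. Origin: middle of their underside.
- coil_copper: tied coil of copper wire, 63 x 68 x 7 mm, lying loose behind the bed; leave it alone. Origin: middle of its underside.

How it is judged:
On the way, in this order (a step that is already met when the one before it is completed fails the run):
1. the carriage is run to the right until its cam plate bears on the needle that has crept forward (more than 1.5 N for 0.15 s) (contact force between cam_plate and anything else above 1.5 N), for 0.15 s.
2. that needle is out of the way and the carriage presses on the right-hand buffer (more than 1 N for 0.15 s) (value of joint carriage above 0.149 m and contact force between buffer_right and anything else above 1 N), for 0.15 s.
3. the carriage is back and presses on the left-hand buffer (more than 1 N for 0.15 s) (value of joint carriage below 0.003 m and contact force between buffer_left and anything else above 1 N), for 0.15 s.
At the end, for the whole second after the job is handed in: The carriage stands still at the left end, within 5 mm of where it just meets the left-hand buffer, and is released, after it has caught on the crept needle, run to the right-hand buffer (which it can reach only with that needle home) and come back (value of joint carriage below 0.005 m and velocity of joint carriage between -0.01 and 0.01 m/s); the robot touches nothing.
It fails at once if the carriage is forced against a needle (more than 25 N between its cam plate and the needle) (contact force between cam_plate and anything else above 25 N).
It fails at once if the carriage is rammed into an end buffer (more than 25 N) (contact force between any of buffer_left, buffer_right and anything else above 25 N).
It fails at once if the brown-and-green cup is knocked more than 20 mm out of its place (distance of cup_moss from where it was at the start of the episode above 0.02 m).
It fails at once if the pliers are knocked more than 20 mm out of their place (distance of pliers_long from where it was at the start of the episode above 0.02 m).
It fails at once if the coil of copper wire is knocked more than 20 mm out of its place (distance of coil_copper from where it was at the start of the episode above 0.02 m).
It also fails if it takes over 72 s, if anything falls off the work surface, if the arm or the gripper's body presses on something with over 40 N, if the wrist force passes 120 N, or if a joint passes its speed limit or range.

### The arm

A 6-joint arm with a two-finger parallel gripper is mounted at the origin on a cart in front of the work surface, level with it; the furniture and walls round the work are solid. World frame = base frame: x ahead of the robot, y to its left, z up, the work surface at z = 0. Lengths are in m, angles in rad, forces in N, time in s.
With the tool pointing down it reaches from about 0.4 to 0.925 m from the base axis. Payload 12.5 kg.
Tool frame: the origin (TCP) lies midway between the tips of the shut fingers; the grasp point (between the pads) lies 19 mm behind it; z points along the fingers, y is the direction in which the jaws open and shut (so a half turn about z gives the same grasp; the last joint's range is limited). The gripper opens to 95 mm and grips with 3 to 60 N. Pads are 20 mm wide; open, the fingers measure 119 mm over their backs; the gripper's body (75 mm by 180 mm) begins 59 mm behind the grasp point.
Start: joints at [-1.443, 0.491, 1.559, -0, 1.092, -0.106], TCP at [0.145, -0.608, 0.19] pointing down, gripper open.
Joint ranges: [-3.1, 3.1], [-0.84, 2.19], [0.05, 2.79], [-1.13, 4.28], [0.06, 2.93], [-2.69, 2.69]. Speed limits (rad/s): [2.22, 2.22, 2.79, 3.14, 3.14, 3.14].

### API

Orientations are given as a unit quaternion [w, x, y, z].
In Python, from workcell import env gives the robot as it stands. The module is installed in compiled form; this text tells all that it offers.
- The arm moves only by the tool send_rows, never from a script. Its argument "steps" is a list of rows, each an object with "slide": the shift along the world's x, y, z in mm, a list of three; "delta_rot": the turn, a rotation vector about the world's x, y, z in degrees, a list of three. A call has 1 to 12 rows; each row is the pose to reach, as a shift and turn from the pose commanded when the call began; what a row does not reach only later rows make up. A row lasts 1/12 s, in which the tool goes at most 41.7 mm and 7.16 degrees, less where a joint would pass 70% of its speed; a pose out of reach is approached as far as the arm can. A call with a gripper value outside its range is refused whole. "hand" is the closure, from -1 (fully open) to 1 (shut), set as the call begins (left out, the last holds). The fingers move at their own pace and stop on an object; "newtons" is the grip in N (left out, the last holds). Time passes only in rows, so rows that repeat a pose let the fingers close. It gives the time, the measured TCP pose, the force and the opening at its end, in the units of the state.
- env.get_state(): the state, without advancing time (a new reading comes with each control period).
- env.snapshot(name): name is "scene" or "top"; returns a dict with "color" (400x640x3 uint8, red, green, blue), "z_map" (400x640 float32, m along the optical axis (not along the pixel's ray), 0 where there is no reading), "K" (3x3 intrinsics, pixels), "camera_from_world" (4x4, takes a point from world to camera coordinates). Camera axes: x right, y down, z forward; pixel columns grow to the right and rows downward; lengths in m; the calibration is good to about 2 mm. A picture is of the moment at which its call begins.
- env.sign_off(): hands the job in, once; it reports no verdict.
Trained networks look in a picture, given as the dict that the camera call returned (one of the last four; its "shot" number tells which), for a name from the list of things; names that differ only in an ending like _2 or _b are one class to them, and where a whole thing is asked for, a point or a joint stands for the part that bears it (a point fixed in the world has none). Each returns a list of dicts, best first, with "conf" (0 to 1); they miss things now and then, are a little off and sometimes report something else, mostly with a low value. They report only what shows in the picture. A call takes as long as a camera call.
- env.boxes_of(picture, label): "xy" ([column, row] in pixels, amid what is visible of it).
- env.tip_of(picture, label): "xy" ([column, row] in pixels: a listed point, or the origin of a listed thing).
The state is a dict: "t": time; "qpos": joint angles; "dq": joint speeds; "effort": joint torques, N m; "tcp_pos": TCP position; "eef_rot": TCP orientation; "force": force on the tool from outside, world axes, zero at the start; "torque": the same for the moment, N m; "opening": finger opening in m.
Only numpy, scipy, OpenCV 4.12 (cv2) and the standard library are available. Lean on these libraries where they do the work, as an engineer would, in place of code of your own. Each camera call takes 0.05 s, during which the arm holds its last target.

## Working session

There is one attempt and no reset: what is moved stays moved. The work goes in short steps, Python scripts to look and compute and a tool call to move; the robot and the scene stay as the last step left them, time stands still between calls to the robot, and variables do not carry over. Pictures are saved under pics/ and viewed, and the job is handed in when it is done.

Besides the shell and the picture viewer there is one more tool, called after "Call:" as name(argument=value, ...), one argument or row to a line, values as JSON. send_rows: Moves the arm, as the interface text tells. Its arguments: {"type":"object","properties":{"steps":{"type":"array","items":{"type":"object","properties":{"slide":{"type":"array","items":{"type":"number"}},"delta_rot":{"type":"array","items":{"type":"number"}}}}},"hand":{"type":"number"},"newtons":{"type":"number"}},"required":["steps"]}

```bash
mkdir -p pics; cat > h.py <<'E'
import numpy as np, cv2
from workcell import env
def px2w(s,xy,z=None):
    K=np.array(s["K"]);T=np.linalg.inv(np.array(s["camera_from_world"]))
    d=np.linalg.inv(K)@[xy[0],xy[1],1]
    if z is None:
        zz=s["z_map"][int(round(xy[1])),int(round(xy[0]))]
        return T[:3,:3]@(d*zz)+T[:3,3]
    r=T[:3,:3]@d;o=T[:3,3];return o+r*(z-o[2])/r[2]
def w2px(s,p):
    T=np.array(s["camera_from_world"]);c=T[:3,:3]@np.array(p)+T[:3,3];q=np.array(s["K"])@c;return q[:2]/q[2]
def save(s,n): cv2.imwrite("pics/"+n,cv2.cvtColor(s["color"],cv2.COLOR_RGB2BGR))
E
python3 - <<'E'
from h import *
np.set_printoptions(precision=4,suppress=True)
hs={"butt_line":.0345,"slots_front":.02,"carriage_grip":.085,"buffer_left":.035,"buffer_right":.035,"bed":0,"cam_plate":.031,"cup_moss":0,"pliers_long":0,"coil_copper":0}
for n in ["scene","top"]:
    s=env.snapshot(n);save(s,n+"0.png")
    print(n,"cam",np.linalg.inv(s["camera_from_world"])[:3,3])
    for l,h in hs.items():
        for d in env.tip_of(s,l)[:1]: print(l,d["conf"],np.array(d["xy"]),px2w(s,d["xy"],h))
st=env.get_state();print(st)
E
```

```text
scene cam [-0.1907  0.329   0.8862]
carriage_grip 0.6 [299.6 232.3] [ 0.491  -0.0501  0.085 ]
buffer_left 0.38 [264.2 239. ] [0.5556 0.005  0.035 ]
buffer_right 0.67 [246.9 202.3] [ 0.6857 -0.0143  0.035 ]
bed 0.97 [321.3 250.1] [ 0.4887 -0.105   0.    ]
pliers_long 0.82 [292.2 190.3] [ 0.7042 -0.1488  0.    ]
coil_copper 0.58 [247.9 198.1] [ 0.7347 -0.0374  0.    ]
top cam [ 0.457  -0.1426  1.0592]
butt_line 0.72 [313.  229.4] [ 0.5274 -0.1077  0.0345]
slots_front 0.91 [317.3 264.2] [ 0.4346 -0.1191  0.02  ]
carriage_grip 0.82 [286.8 243.3] [ 0.4885 -0.0427  0.085 ]
buffer_left 0.54 [267.1 220.7] [0.5509 0.0167 0.035 ]
buffer_right 0.5 [355.3 215.9] [ 0.5637 -0.222   0.035 ]
bed 0.73 [312.7 241.1] [ 0.4973 -0.1058  0.    ]
pliers_long 0.62 [326.9 165.3] [ 0.7125 -0.1457  0.    ]
coil_copper 0.71 [287.7 164.6] [ 0.715  -0.0336  0.    ]
{'t': 1.1, 'qpos': array([-1.4426,  0.4909,  1.5589, -0.    ,  1.0917, -0.1056]), 'dq': array([-0.0011, -0.0008,  0.0003,  0.0007, -0.0027, -0.0013]), 'effort': array([  0.001 , -61.2483, -25.842 ,   0.0692,   0.0446,   0.    ]), 'tcp_pos': array([ 0.1448, -0.608 ,  0.1904]), 'eef_rot': array([ 0.    ,  0.9932,  0.1166, -0.    ]), 'force': array([-0.5415,  0.661 , -0.346 ]), 'torque': array([0.0123, 0.0066, 0.0112]), 'opening': 0.09504922186649215}
```

```bash
python3 - <<'E'
import cv2
a=cv2.imread("pics/top0.png");cv2.imwrite("pics/top0c.png",cv2.resize(a[140:320,220:420],None,fx=4,fy=3.3,interpolation=cv2.INTER_CUBIC)[:600])
a=cv2.imread("pics/scene0.png");cv2.imwrite("pics/sc0c.png",cv2.resize(a[160:310,210:410],None,fx=4,fy=4,interpolation=cv2.INTER_CUBIC)[:600])
E
```

```text
(no output)
```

View pics/top0.png

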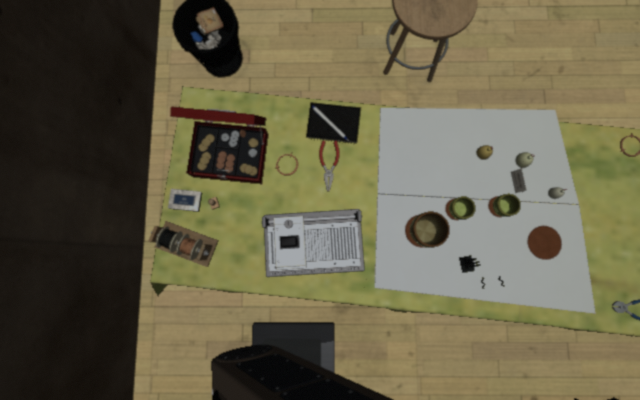

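View pics/top0c.png

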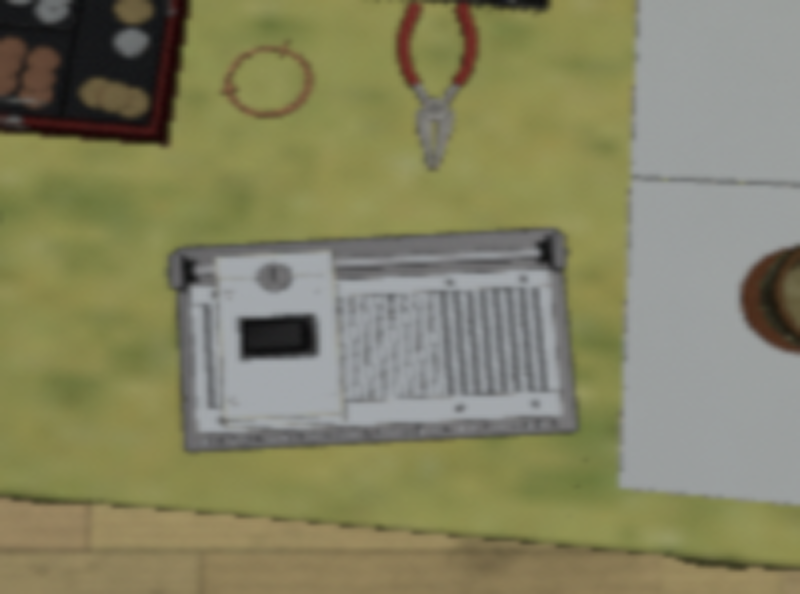

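View pics/sc0c.png

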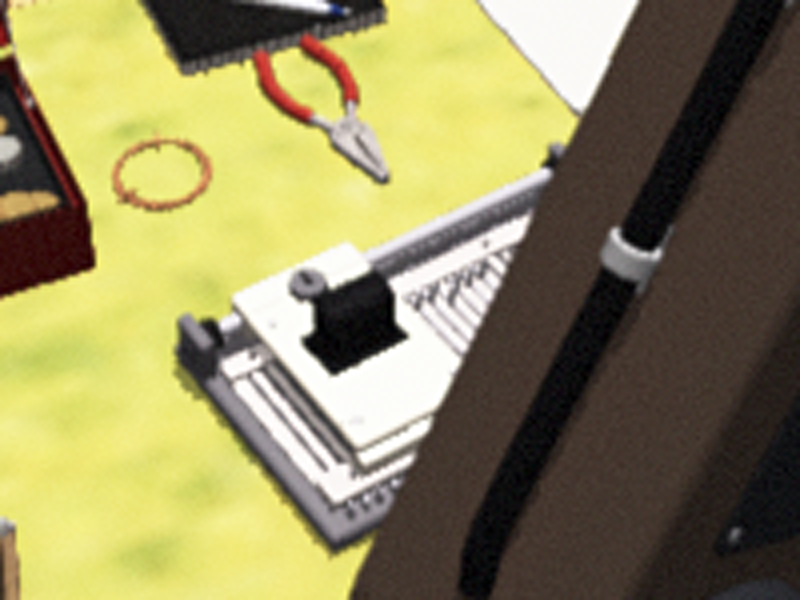

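```bash
cat >> h.py <<'E'
def cloud(s):
    K=np.array(s["K"]);T=np.linalg.inv(np.array(s["camera_from_world"]))
    v,u=np.mgrid[0:400,0:640];z=s["z_map"]
    P=np.stack([(u-K[0,2])/K[0,0]*z,(v-K[1,2])/K[1,1]*z,z],-1)
    return P@T[:3,:3].T+T[:3,3]
E
python3 - <<'E'
from h import *
np.set_printoptions(precision=4,suppress=True)
s=env.snapshot("top");P=cloud(s)
x,y,z=P[...,0],P[...,1],P[...,2]
m=(x>.38)&(x<.61)&(y>-.27)&(y<.06)
for lo,hi in [(.01,.06),(.006,.1),(.012,.03)]:
    q=P[m&(z>lo)&(z<hi)][:,:2].astype(np.float32)
    r=cv2.minAreaRect(q*1000);print(len(q),r)
t=z[m];print(np.histogram(t,bins=np.arange(-.01,.1,.005)))
# handle
q=P[m&(z>.075)&(z<.1)];print("handle",len(q),q.mean(0),q.min(0),q.max(0), cv2.minAreaRect((q[:,:2]*1000).astype(np.float32)))
q=P[m&(z>.04)&(z<.06)];print("carr",len(q),cv2.minAreaRect((q[:,:2]*1000).astype(np.float32)),np.median(q[:,2]))
for l in["buffer_left","buffer_right","butt_line","slots_front","carriage_grip","cup_moss"]: print(l,[(d["conf"],d["xy"]) for d in env.tip_of(s,l)[:2]],[(d["conf"],d["xy"]) for d in env.boxes_of(s,l)[:2]])
E
```

```text
5940 ((493.7511291503906, -107.55795288085938), (169.82958984375, 267.7515563964844), 3.590498208999634)
6123 ((496.19598388671875, -101.00593566894531), (202.00860595703125, 295.5283508300781), 9.890852928161621)
4172 ((493.7712097167969, -107.63949584960938), (169.78993225097656, 267.56524658203125), 3.57377290725708)
(array([   6, 1504, 2282,   43,  295, 2022, 1331,  543,   34,  215,  325,
       1015,  149,   11,    0,    4,    3,    9,  110,   47,    2]), array([-0.01 , -0.005,  0.   ,  0.005,  0.01 ,  0.015,  0.02 ,  0.025,
        0.03 ,  0.035,  0.04 ,  0.045,  0.05 ,  0.055,  0.06 ,  0.065,
        0.07 ,  0.075,  0.08 ,  0.085,  0.09 ,  0.095]))
handle 168 [ 0.4935 -0.0459  0.0839] [ 0.4816 -0.0662  0.0767] [ 0.5074 -0.0247  0.0902] ((494.48382568359375, -45.36164855957031), (25.590669631958008, 41.45767593383789), 0.5639294981956482)
carr 1500 ((498.33270263671875, -107.1317138671875), (140.10711669921875, 267.61920166015625), 3.500828266143799) 0.04679573610881482
buffer_left [(0.43, [269.8, 220.3])] []
buffer_right [(0.47, [355.8, 215.0])] [(0.34, [332.3, 165.7])]
butt_line [(0.94, [314.3, 230.5])] [(0.62, [314.0, 238.8])]
slots_front [(0.96, [314.5, 263.5]), (0.2, [314.9, 239.0])] [(0.65, [314.8, 243.4])]
carriage_grip [(0.59, [289.2, 245.0])] [(0.72, [290.5, 245.2])]
cup_moss [(0.77, [420.6, 230.0])] [(0.91, [427.6, 228.7])]
```

```bash
cat >> h.py <<'E'
C=np.array([.4938,-.1076]);YAW=np.radians(3.55)
X=np.array([np.cos(YAW),np.sin(YAW)]);Y=np.array([-np.sin(YAW),np.cos(YAW)])
def b2w(x,y,z=0): return np.r_[C+X*x+Y*y,z]
def w2b(p): d=np.array(p[:2])-C; return np.r_[d@X,d@Y]
def rect(s,z,n,sc=4):
    # image: right = bed -y, up = bed +x
    ys=np.arange(90,-90,-1/sc)/1000;xs=np.arange(50,-70,-1/sc)/1000
    m=np.array([[w2px(s,b2w(x,y,z)) for y in ys] for x in xs],np.float32)
    im=cv2.remap(s["color"],m[...,0],m[...,1],cv2.INTER_CUBIC)
    cv2.imwrite("pics/"+n,cv2.cvtColor(im,cv2.COLOR_RGB2BGR))
E
python3 - <<'E'
from h import *
s=env.snapshot("top");rect(s,.0345,"r1.png")
E
```

```text
(no output)
```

View pics/r1.png

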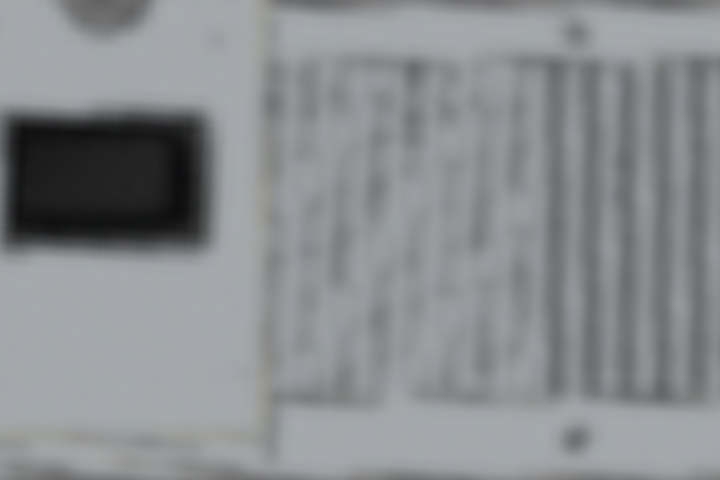

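Call:
send_rows(
  steps=[
    {"slide": [10,17,5],"delta_rot": [0,0,0]},
    {"slide": [28,46,10],"delta_rot": [0,0,-1]},
    {"slide": [48,78,10],"delta_rot": [0,0,-2]},
    {"slide": [68,110,10],"delta_rot": [0,0,-3]},
    {"slide": [88,142,10],"delta_rot": [0,0,-4]},
    {"slide": [108,174,10],"delta_rot": [0,0,-5]},
    {"slide": [128,208,10],"delta_rot": [0,0,-6]},
    {"slide": [148,242,10],"delta_rot": [0,0,-7]},
    {"slide": [168,276,10],"delta_rot": [0,0,-8]},
    {"slide": [188,308,10],"delta_rot": [0,0,-9]},
    {"slide": [200,328,10],"delta_rot": [0,0,-9.8]},
    {"slide": [208,338,10],"delta_rot": [0,0,-9.8]},
  ],
  hand=-1,
  newtons=5,
)

```text
t: 2.8
tcp_pos: [0.3537, -0.2675, 0.2008]
eef_rot: [0.0, 0.999, 0.032, 0.0]
force: [0.2, -0.3, -0.3]
opening: 0.0951
```

Call:
send_rows(
  steps=[
    {"slide": [10,16,0],"delta_rot": [0,0,0]},
    {"slide": [26,42,0],"delta_rot": [0,0,0]},
    {"slide": [45,72,0],"delta_rot": [0,0,0]},
    {"slide": [64,102,0],"delta_rot": [0,0,0]},
    {"slide": [83,132,0],"delta_rot": [0,0,0]},
    {"slide": [102,162,0],"delta_rot": [0,0,0]},
    {"slide": [120,190,0],"delta_rot": [0,0,0]},
    {"slide": [132,210,0],"delta_rot": [0,0,0]},
    {"slide": [140,221,0],"delta_rot": [0,0,0]},
    {"slide": [140,221,0],"delta_rot": [0,0,0]},
  ],
)

```text
t: 3.63
tcp_pos: [0.4939, -0.0471, 0.2004]
eef_rot: [-0.0, 0.999, 0.033, 0.0]
force: [0.2, -0.4, -1.3]
opening: 0.095
```

```bash
python3 - <<'E'
from h import *
np.set_printoptions(precision=4,suppress=True)
print(env.get_state()["tcp_pos"])
s=env.snapshot("scene");save(s,"s2.png")
for l in ["carriage_grip"]: 
  for d in env.tip_of(s,l)[:2]: p=px2w(s,d["xy"],.085);print(l,d,p,w2b(p))
print("cam",w2b(np.linalg.inv(s["camera_from_world"])[:3,3]))
cv2.imwrite("pics/s2c.png",cv2.resize(cv2.cvtColor(s["color"],cv2.COLOR_RGB2BGR)[160:310,210:410],None,fx=4,fy=4,interpolation=cv2.INTER_CUBIC))
E
```

```text
[ 0.4939 -0.0471  0.2004]
cam [-0.6562  0.4781]
```

View pics/s2c.png

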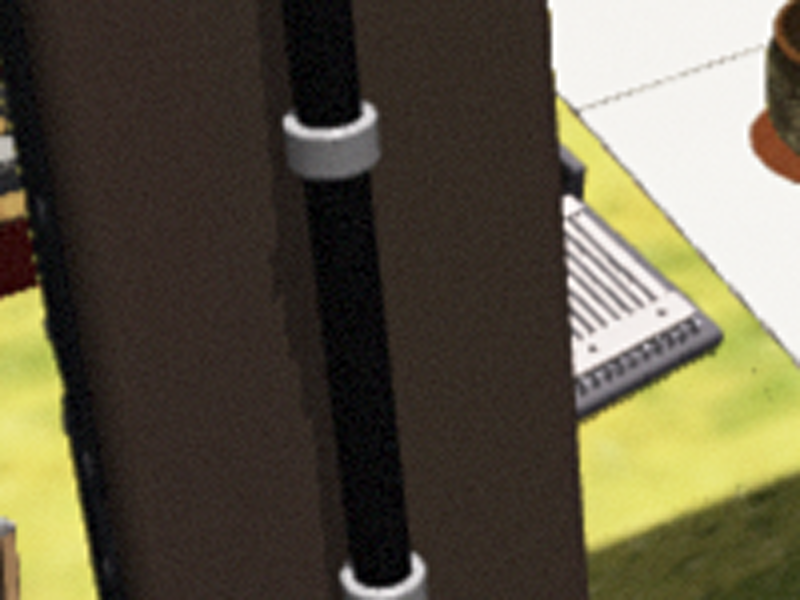

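Call:
send_rows(
  steps=[
    {"slide": [0,0,-12],"delta_rot": [0,0,0]},
    {"slide": [0,0,-34],"delta_rot": [0,0,0]},
    {"slide": [0,0,-58],"delta_rot": [0,0,0]},
    {"slide": [0,0,-82],"delta_rot": [0,0,0]},
    {"slide": [0,0,-104],"delta_rot": [0,0,0]},
    {"slide": [0,0,-120],"delta_rot": [0,0,0]},
    {"slide": [0,0,-131],"delta_rot": [0,0,0]},
    {"slide": [0,0,-138],"delta_rot": [0,0,0]},
    {"slide": [0,0,-140],"delta_rot": [0,0,0]},
    {"slide": [0,0,-140],"delta_rot": [0,0,0]},
  ],
)

```text
t: 4.57
tcp_pos: [0.4926, -0.0496, 0.0605]
eef_rot: [0.0, 1.0, 0.031, -0.0]
force: [0.5, 0.2, 0.2]
opening: 0.0952
```

Call:
send_rows(
  steps=[
    {"slide": [0,0,0]},
    {"slide": [0,0,0]},
    {"slide": [0,0,0]},
    {"slide": [0,0,0]},
    {"slide": [0,0,0]},
    {"slide": [0,0,0]},
    {"slide": [0,0,0]},
    {"slide": [0,0,0]},
  ],
  hand=1,
  newtons=5,
)

```text
invalid input at $.steps[0]: expected keys slide, delta_rot
```

```bash
python3 - <<'E'
from h import *
np.set_printoptions(precision=4,suppress=True)
st=env.get_state();print(st["tcp_pos"],w2b(st["tcp_pos"]),st["force"],st["torque"],st["opening"])
E
```

```text
[ 0.4926 -0.0496  0.0605] [0.0024 0.058 ] [0.5302 0.1903 0.1593] [ 0.0105  0.0083 -0.025 ] 0.09517919640270076
```

Call:
send_rows(
  steps=[
    {"slide": [1,2,0],"delta_rot": [0,0,0]},
    {"slide": [1,2,0],"delta_rot": [0,0,0]},
    {"slide": [1,2,0],"delta_rot": [0,0,0]},
    {"slide": [1,2,0],"delta_rot": [0,0,0]},
    {"slide": [1,2,0],"delta_rot": [0,0,0]},
    {"slide": [1,2,0],"delta_rot": [0,0,0]},
    {"slide": [1,2,0],"delta_rot": [0,0,0]},
    {"slide": [1,2,0],"delta_rot": [0,0,0]},
  ],
  hand=1,
  newtons=5,
)

```text
t: 5.23
tcp_pos: [0.4938, -0.047, 0.0605]
eef_rot: [0.0, 1.0, 0.031, -0.0]
force: [0.1, -0.4, 0.6]
opening: 0.0474
```

Call:
send_rows(
  steps=[
    {"slide": [0,0,0],"delta_rot": [0,0,0]},
    {"slide": [0,0,0],"delta_rot": [0,0,0]},
    {"slide": [0,-1,0],"delta_rot": [0,0,0]},
    {"slide": [0.2,-3,0],"delta_rot": [0,0,0]},
    {"slide": [0.3,-5,0],"delta_rot": [0,0,0]},
    {"slide": [0.4,-7,0],"delta_rot": [0,0,0]},
    {"slide": [0.6,-9,0],"delta_rot": [0,0,0]},
    {"slide": [0.7,-11,0],"delta_rot": [0,0,0]},
    {"slide": [0.8,-12,0],"delta_rot": [0,0,0]},
    {"slide": [0.8,-13,0],"delta_rot": [0,0,0]},
    {"slide": [0.9,-14,0],"delta_rot": [0,0,0]},
  ],
)

```text
t: 6.15
tcp_pos: [0.4947, -0.0611, 0.0604]
eef_rot: [0.0, 1.0, 0.031, -0.0]
force: [0.0, 2.0, 0.7]
opening: 0.0434
```

```bash
python3 - <<'E'
from h import *
np.set_printoptions(precision=4,suppress=True)
st=env.get_state();print(st["tcp_pos"],w2b(st["tcp_pos"]),st["force"],st["torque"],st["opening"])
s=env.snapshot("top");save(s,"t3.png")
P=cloud(s)
cv2.imwrite("pics/t3c.png",cv2.resize(cv2.cvtColor(s["color"],cv2.COLOR_RGB2BGR)[180:300,240:400],None,fx=5,fy=5,interpolation=cv2.INTER_CUBIC))
E
```

```text
[ 0.4947 -0.0611  0.0604] [0.0038 0.0463] [0.0122 1.9659 0.7305] [ 0.4404  0.0496 -0.0511] 0.043403647975770926
```

View pics/t3c.png

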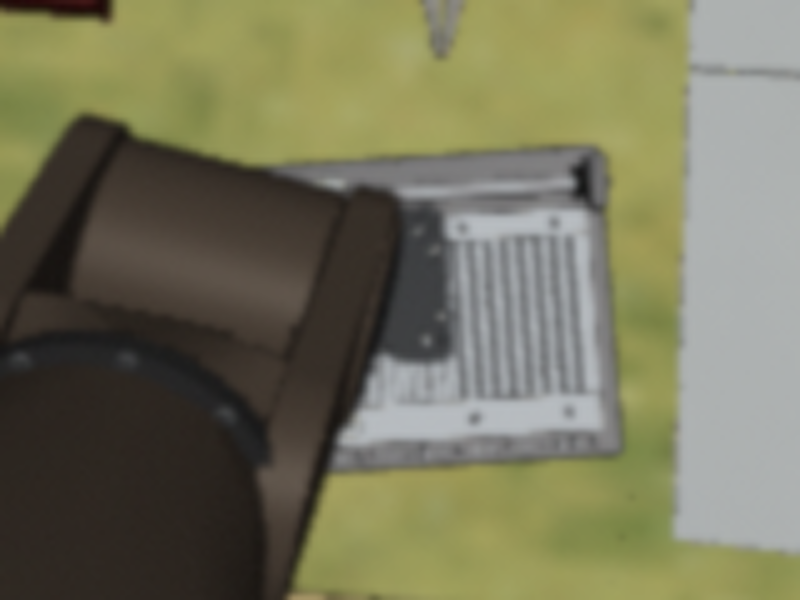

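Call:
send_rows(
  steps=[
    {"slide": [0.1,-1.5,0],"delta_rot": [0,0,0]},
    {"slide": [0.2,-3,0],"delta_rot": [0,0,0]},
    {"slide": [0.2,-4,0],"delta_rot": [0,0,0]},
    {"slide": [0.3,-5,0],"delta_rot": [0,0,0]},
  ],
)

```text
t: 6.53
tcp_pos: [0.495, -0.0661, 0.0605]
eef_rot: [0.0, 1.0, 0.031, -0.0]
force: [-1.4, 2.0, 0.4]
opening: 0.0433
```

Call:
send_rows(
  steps=[
    {"slide": [0.1,-1,0],"delta_rot": [0,0,0]},
    {"slide": [0.1,-2,0],"delta_rot": [0,0,0]},
    {"slide": [0.2,-3,0],"delta_rot": [0,0,0]},
  ],
)

```text
t: 6.78
tcp_pos: [0.4952, -0.0691, 0.0605]
eef_rot: [0.0, 1.0, 0.031, -0.0]
force: [0.6, 1.2, 1.3]
opening: 0.0436
```

Call:
send_rows(
  steps=[
    {"slide": [0.1,-1.5,0],"delta_rot": [0,0,0]},
    {"slide": [0.2,-3,0],"delta_rot": [0,0,0]},
    {"slide": [0.3,-4.5,0],"delta_rot": [0,0,0]},
    {"slide": [0.3,-5,0],"delta_rot": [0,0,0]},
  ],
)

```text
t: 7.12
tcp_pos: [0.4955, -0.0742, 0.0604]
eef_rot: [0.0, 1.0, 0.031, -0.0]
force: [-0.3, 1.4, 0.8]
opening: 0.0438
```

Call:
send_rows(
  steps=[
    {"slide": [0.1,-1,0],"delta_rot": [0,0,0]},
    {"slide": [0.1,-2,0],"delta_rot": [0,0,0]},
    {"slide": [0.2,-3,0],"delta_rot": [0,0,0]},
  ],
)

```text
t: 7.37
tcp_pos: [0.4957, -0.0771, 0.0604]
eef_rot: [0.0, 1.0, 0.031, -0.0]
force: [-0.6, 2.0, 0.5]
opening: 0.0432
```

Call:
send_rows(
  steps=[
    {"slide": [0.1,-1,0],"delta_rot": [0,0,0]},
    {"slide": [0.1,-2,0],"delta_rot": [0,0,0]},
    {"slide": [0.2,-3,0],"delta_rot": [0,0,0]},
  ],
)

```text
t: 7.62
tcp_pos: [0.4959, -0.0801, 0.0605]
eef_rot: [0.0, 1.0, 0.031, -0.0]
force: [-1.1, 2.4, 0.5]
opening: 0.0435
```

Call:
send_rows(
  steps=[
    {"slide": [0.1,-1,0],"delta_rot": [0,0,0]},
    {"slide": [0.1,-2,0],"delta_rot": [0,0,0]},
    {"slide": [0.2,-3,0],"delta_rot": [0,0,0]},
  ],
)

```text
t: 7.87
tcp_pos: [0.4961, -0.0831, 0.0604]
eef_rot: [0.0, 1.0, 0.031, -0.0]
force: [-0.3, 1.5, 0.0]
opening: 0.0434
```

Call:
send_rows(
  steps=[
    {"slide": [0.1,-1,0],"delta_rot": [0,0,0]},
    {"slide": [0.1,-2,0],"delta_rot": [0,0,0]},
    {"slide": [0.2,-3,0],"delta_rot": [0,0,0]},
  ],
)

```text
t: 8.12
tcp_pos: [0.4963, -0.0861, 0.0605]
eef_rot: [0.0, 1.0, 0.031, -0.0]
force: [-1.6, 3.1, 0.6]
opening: 0.0431
```

Call:
send_rows(
  steps=[
    {"slide": [0.1,-1,0],"delta_rot": [0,0,0]},
    {"slide": [0.1,-1.5,0],"delta_rot": [0,0,0]},
  ],
)

```text
t: 8.28
tcp_pos: [0.4964, -0.0876, 0.0604]
eef_rot: [0.0, 1.0, 0.031, -0.0]
force: [-0.7, 1.4, 1.5]
opening: 0.0435
```

Call:
send_rows(
  steps=[
    {"slide": [0.1,-1,0],"delta_rot": [0,0,0]},
    {"slide": [0.1,-1.5,0],"delta_rot": [0,0,0]},
  ],
)

```text
t: 8.45
tcp_pos: [0.4965, -0.0891, 0.0604]
eef_rot: [0.0, 1.0, 0.031, -0.0]
force: [-1.5, 2.1, 0.7]
opening: 0.0435
```

Not caught yet (bed y ≈ 18); next candidate at about 14.5.

Call:
send_rows(
  steps=[
    {"slide": [0.1,-1,0],"delta_rot": [0,0,0]},
    {"slide": [0.1,-2,0],"delta_rot": [0,0,0]},
  ],
)

```text
t: 8.62
tcp_pos: [0.4966, -0.0911, 0.0605]
eef_rot: [0.0, 1.0, 0.031, -0.0]
force: [-0.4, 2.2, 0.6]
opening: 0.0432
```

Call:
send_rows(
  steps=[
    {"slide": [0.1,-1,0],"delta_rot": [0,0,0]},
    {"slide": [0.1,-2,0],"delta_rot": [0,0,0]},
  ],
)

```text
t: 8.78
tcp_pos: [0.4967, -0.0931, 0.0605]
eef_rot: [0.0, 1.0, 0.031, -0.0]
force: [-0.8, 2.2, 0.4]
opening: 0.0431
```

Call:
send_rows(
  steps=[
    {"slide": [0,-0.5,0],"delta_rot": [0,0,0]},
    {"slide": [0.1,-1,0],"delta_rot": [0,0,0]},
  ],
)

```text
t: 8.95
tcp_pos: [0.4968, -0.094, 0.0605]
eef_rot: [-0.0, 1.0, 0.031, -0.0]
force: [-1.9, 3.5, 1.2]
opening: 0.0437
```

Call:
send_rows(
  steps=[
    {"slide": [0,-0.5,0],"delta_rot": [0,0,0]},
    {"slide": [0.1,-1,0],"delta_rot": [0,0,0]},
  ],
)

```text
t: 9.12
tcp_pos: [0.4968, -0.0948, 0.0604]
eef_rot: [-0.0, 1.0, 0.031, -0.0]
force: [-1.9, 5.5, 1.3]
opening: 0.0437
```

Call:
send_rows(
  steps=[
    {"slide": [0,-0.5,0],"delta_rot": [0,0,0]},
    {"slide": [0.1,-1,0],"delta_rot": [0,0,0]},
  ],
)

```text
t: 9.28
tcp_pos: [0.4968, -0.0956, 0.0604]
eef_rot: [-0.0, 1.0, 0.031, -0.0]
force: [-1.6, 8.2, 1.5]
opening: 0.0436
```

Call:
send_rows(
  steps=[
    {"slide": [0,0,0],"delta_rot": [0,0,0]},
    {"slide": [0,0,0],"delta_rot": [0,0,0]},
    {"slide": [0,0,0],"delta_rot": [0,0,0]},
  ],
)

```text
t: 9.53
tcp_pos: [0.4968, -0.0956, 0.0604]
eef_rot: [-0.0, 1.0, 0.031, -0.0]
force: [-1.5, 6.8, 1.8]
opening: 0.0437
```

Call:
send_rows(
  steps=[
    {"slide": [-0.1,2,0],"delta_rot": [0,0,0]},
    {"slide": [-0.4,6,0],"delta_rot": [0,0,0]},
    {"slide": [-0.7,12,0],"delta_rot": [0,0,0]},
    {"slide": [-1.1,18,0],"delta_rot": [0,0,0]},
    {"slide": [-1.5,24,0],"delta_rot": [0,0,0]},
    {"slide": [-1.9,30,0],"delta_rot": [0,0,0]},
    {"slide": [-2.2,36,0],"delta_rot": [0,0,0]},
    {"slide": [-2.6,41,0],"delta_rot": [0,0,0]},
    {"slide": [-2.8,45,0],"delta_rot": [0,0,0]},
    {"slide": [-3,48,0],"delta_rot": [0,0,0]},
    {"slide": [-3,48,0],"delta_rot": [0,0,0]},
  ],
)

```text
t: 10.45
tcp_pos: [0.4939, -0.0473, 0.0604]
eef_rot: [-0.0, 1.0, 0.032, -0.0]
force: [-2.3, 1.7, 0.2]
opening: 0.0435
```

Call:
send_rows(
  steps=[
    {"slide": [0,0,0],"delta_rot": [0,0,0]},
    {"slide": [0,0,0],"delta_rot": [0,0,0]},
    {"slide": [0,0,0],"delta_rot": [0,0,0]},
    {"slide": [0,0,0],"delta_rot": [0,0,0]},
    {"slide": [0,0,0],"delta_rot": [0,0,0]},
    {"slide": [0,0,0],"delta_rot": [0,0,0]},
  ],
  hand=0.1,
)

```text
t: 10.95
tcp_pos: [0.494, -0.0481, 0.0604]
eef_rot: [0.0, 1.0, 0.031, -0.0]
force: [-2.4, 1.9, 0.0]
opening: 0.0435
```

Call:
send_rows(
  steps=[
    {"slide": [0,0,0],"delta_rot": [0,0,0]},
    {"slide": [0,0,0],"delta_rot": [0,0,0]},
    {"slide": [0,0,0],"delta_rot": [0,0,0]},
    {"slide": [0,0,0],"delta_rot": [0,0,0]},
    {"slide": [0,0,10],"delta_rot": [0,0,0]},
    {"slide": [0,0,30],"delta_rot": [0,0,0]},
    {"slide": [0,0,52],"delta_rot": [0,0,0]},
    {"slide": [0,0,65],"delta_rot": [0,0,0]},
    {"slide": [0,0,70],"delta_rot": [0,0,0]},
    {"slide": [0,0,70],"delta_rot": [0,0,0]},
  ],
  hand=-0.4,
)

```text
t: 11.78
tcp_pos: [0.4946, -0.0481, 0.1319]
eef_rot: [0.0, 1.0, 0.031, 0.001]
force: [-0.8, -0.5, 0.2]
opening: 0.0666
```

```bash
python3 - <<'E'
from h import *
np.set_printoptions(precision=4,suppress=True)
st=env.get_state();print(st["tcp_pos"],w2b(st["tcp_pos"]),st["force"],st["opening"])
print(b2w(-12,-15.5/1) if 0 else b2w(-.012,-.0155),b2w(.013,-.0155))
E
```

```text
[ 0.4946 -0.0481  0.1319] [0.0045 0.0593] [-0.7605 -0.4778  0.1622] 0.06657022711367674
[ 0.4828 -0.1238  0.    ] [ 0.5077 -0.1223  0.    ]
```

Call:
send_rows(
  steps=[
    {"slide": [-1,-6,0],"delta_rot": [0,0,0]},
    {"slide": [-4,-20,0],"delta_rot": [0,0,0]},
    {"slide": [-8,-38,0],"delta_rot": [0,0,0]},
    {"slide": [-12,-56,0],"delta_rot": [0,0,0]},
    {"slide": [-14,-70,0],"delta_rot": [0,0,0]},
    {"slide": [-15,-75,0],"delta_rot": [0,0,0]},
    {"slide": [-15,-75,0],"delta_rot": [0,0,0]},
    {"slide": [-15,-75,-10],"delta_rot": [0,0,0]},
    {"slide": [-15,-75,-25],"delta_rot": [0,0,0]},
    {"slide": [-15,-75,-42],"delta_rot": [0,0,0]},
    {"slide": [-15,-75,-55],"delta_rot": [0,0,0]},
    {"slide": [-15,-75,-60],"delta_rot": [0,0,0]},
  ],
  hand=1,
)

```text
t: 12.78
tcp_pos: [0.4782, -0.122, 0.0686]
eef_rot: [-0.001, 0.999, 0.032, -0.001]
force: [-0.7, -0.6, 0.6]
opening: 0.0006
```

```bash
python3 - <<'E'
from h import *
np.set_printoptions(precision=4,suppress=True)
st=env.get_state();print(st["tcp_pos"],w2b(st["tcp_pos"]),st["force"],st["opening"])
for n in ["scene","top"]:
    s=env.snapshot(n)
    c=w2px(s,b2w(0,0,.03)).astype(int);x0,y0=max(c[0]-80,0),max(c[1]-60,0)
    cv2.imwrite(f"pics/{n}4.png",cv2.resize(cv2.cvtColor(s["color"],cv2.COLOR_RGB2BGR)[y0:y0+120,x0:x0+160],None,fx=5,fy=5,interpolation=cv2.INTER_CUBIC))
E
```

```text
[ 0.4782 -0.122   0.0686] [-0.0164 -0.0134] [-0.6871 -0.6153  0.6127] 0.0005709337750773702
```

View pics/scene4.png

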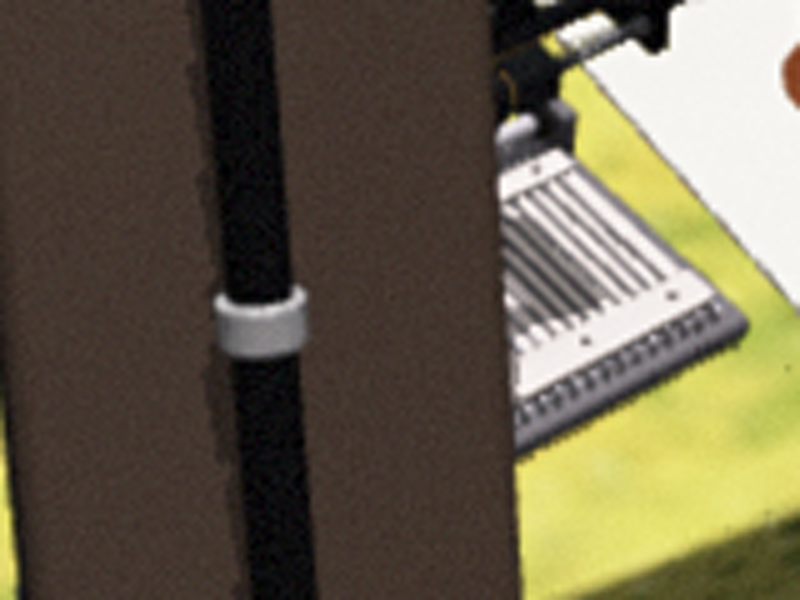

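View pics/top4.png

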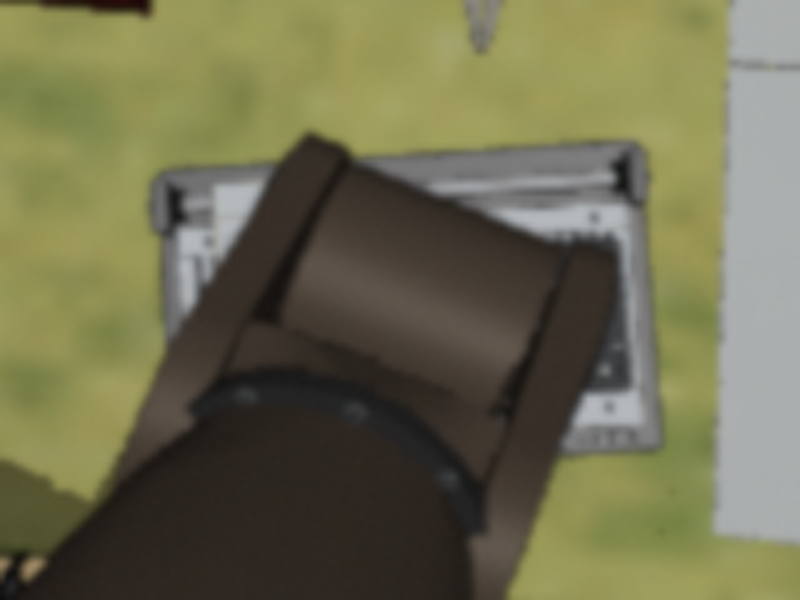

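Call:
send_rows(
  steps=[
    {"slide": [0,0,-8],"delta_rot": [0,0,0]},
    {"slide": [0,0,-20],"delta_rot": [0,0,0]},
    {"slide": [0,0,-30],"delta_rot": [0,0,0]},
    {"slide": [0,0,-37],"delta_rot": [0,0,0]},
    {"slide": [0,0,-41],"delta_rot": [0,0,0]},
    {"slide": [0,0,-42],"delta_rot": [0,0,0]},
    {"slide": [0,0,-42],"delta_rot": [0,0,0]},
  ],
)

```text
t: 13.47
tcp_pos: [0.479, -0.123, 0.0284]
eef_rot: [0.0, 1.0, 0.031, -0.0]
force: [0.0, -0.7, -0.4]
opening: 0.0003
```

Call:
send_rows(
  steps=[
    {"slide": [0,0,-2],"delta_rot": [0,0,0]},
    {"slide": [3,0.2,-2],"delta_rot": [0,0,0]},
    {"slide": [7,0.4,-2],"delta_rot": [0,0,0]},
    {"slide": [11,0.7,-2],"delta_rot": [0,0,0]},
    {"slide": [14,0.9,-2],"delta_rot": [0,0,0]},
    {"slide": [16,1,-2],"delta_rot": [0,0,0]},
  ],
)

```text
t: 13.97
tcp_pos: [0.4957, -0.122, 0.0266]
eef_rot: [0.0, 1.0, 0.031, 0.0]
force: [-0.1, -0.1, -0.1]
opening: 0.0005
```

Call:
send_rows(
  steps=[
    {"slide": [1,0.1,0],"delta_rot": [0,0,0]},
    {"slide": [2,0.1,0],"delta_rot": [0,0,0]},
    {"slide": [3,0.2,0],"delta_rot": [0,0,0]},
    {"slide": [4,0.2,0],"delta_rot": [0,0,0]},
  ],
)

```text
t: 14.3
tcp_pos: [0.499, -0.1218, 0.0264]
eef_rot: [0.0, 1.0, 0.031, -0.0]
force: [0.1, -0.1, 0.6]
opening: 0.0001
```

Call:
send_rows(
  steps=[
    {"slide": [1,0.1,0],"delta_rot": [0,0,0]},
    {"slide": [2,0.1,0],"delta_rot": [0,0,0]},
    {"slide": [3,0.2,0],"delta_rot": [0,0,0]},
  ],
)

```text
t: 14.55
tcp_pos: [0.5021, -0.1216, 0.0265]
eef_rot: [0.0, 1.0, 0.031, -0.0]
force: [0.2, 0.6, -0.3]
opening: 0.0004
```

Call:
send_rows(
  steps=[
    {"slide": [1,0.1,0],"delta_rot": [0,0,0]},
    {"slide": [2,0.1,0],"delta_rot": [0,0,0]},
  ],
)

```text
t: 14.72
tcp_pos: [0.5041, -0.1215, 0.0265]
eef_rot: [0.0, 1.0, 0.031, -0.0]
force: [-1.5, -0.1, -0.4]
opening: 0.0006
```

Call:
send_rows(
  steps=[
    {"slide": [1,0.1,0],"delta_rot": [0,0,0]},
    {"slide": [2,0.1,0],"delta_rot": [0,0,0]},
  ],
)

```text
t: 14.88
tcp_pos: [0.5061, -0.1214, 0.0265]
eef_rot: [0.0, 1.0, 0.031, -0.0]
force: [0.2, -0.1, 1.0]
opening: 0.0002
```

Call:
send_rows(
  steps=[
    {"slide": [1,0.1,0],"delta_rot": [0,0,0]},
  ],
)

```text
t: 14.97
tcp_pos: [0.5071, -0.1213, 0.0265]
eef_rot: [0.0, 1.0, 0.031, 0.0]
force: [-0.7, 0.1, 1.2]
opening: 0.0007
```

Call:
send_rows(
  steps=[
    {"slide": [0.5,0,0],"delta_rot": [0,0,0]},
  ],
)

```text
t: 15.05
tcp_pos: [0.5077, -0.1213, 0.0265]
eef_rot: [0.0, 1.0, 0.031, 0.0]
force: [-0.8, 0.3, 1.0]
opening: 0.0004
```

Call:
send_rows(
  steps=[
    {"slide": [0.5,0,0],"delta_rot": [0,0,0]},
  ],
)

```text
t: 15.13
tcp_pos: [0.5081, -0.1213, 0.0264]
eef_rot: [0.0, 1.0, 0.031, -0.0]
force: [0.8, 0.8, 0.5]
opening: 0.0005
```

Call:
send_rows(
  steps=[
    {"slide": [1,0.1,0],"delta_rot": [0,0,0]},
  ],
)

```text
t: 15.22
tcp_pos: [0.509, -0.1212, 0.0264]
eef_rot: [0.0, 1.0, 0.031, -0.0]
force: [0.2, 0.4, -1.2]
opening: 0.0008
```

Call:
send_rows(
  steps=[
    {"slide": [1,0.1,0],"delta_rot": [0,0,0]},
  ],
)

```text
t: 15.3
tcp_pos: [0.5101, -0.1211, 0.0265]
eef_rot: [0.0, 1.0, 0.031, -0.0]
force: [-0.6, -0.8, -0.2]
opening: 0.0001
```

Call:
send_rows(
  steps=[
    {"slide": [1,0.1,0],"delta_rot": [0,0,0]},
  ],
)

```text
t: 15.38
tcp_pos: [0.5111, -0.121, 0.0265]
eef_rot: [0.0, 1.0, 0.031, -0.0]
force: [0.5, 0.3, 0.3]
opening: 0.0003
```

Call:
send_rows(
  steps=[
    {"slide": [1,0.1,0],"delta_rot": [0,0,0]},
  ],
)

```text
t: 15.47
tcp_pos: [0.5121, -0.1209, 0.0265]
eef_rot: [0.0, 1.0, 0.031, -0.0]
force: [-0.2, 0.5, -0.7]
opening: 0.0004
```

Call:
send_rows(
  steps=[
    {"slide": [1,0.1,0],"delta_rot": [0,0,0]},
  ],
)

```text
t: 15.55
tcp_pos: [0.5131, -0.1208, 0.0265]
eef_rot: [0.0, 1.0, 0.031, 0.0]
force: [0.2, 0.5, 1.3]
opening: 0.0005
```

```bash
python3 - <<'E'
from h import *
np.set_printoptions(precision=4,suppress=True)
st=env.get_state();print(st["tcp_pos"],w2b(st["tcp_pos"]),st["force"],st["torque"],st["opening"])
s=env.snapshot("top");save(s,"t5.png")
cv2.imwrite("pics/t5c.png",cv2.resize(cv2.cvtColor(s["color"],cv2.COLOR_RGB2BGR)[180:300,240:400],None,fx=5,fy=5,interpolation=cv2.INTER_CUBIC))
E
```

```text
[ 0.5131 -0.1208  0.0265] [ 0.0185 -0.0144] [0.2321 0.5467 1.3196] [0.054  0.0717 0.0156] 0.0005159485990328392
```

View pics/t5c.png

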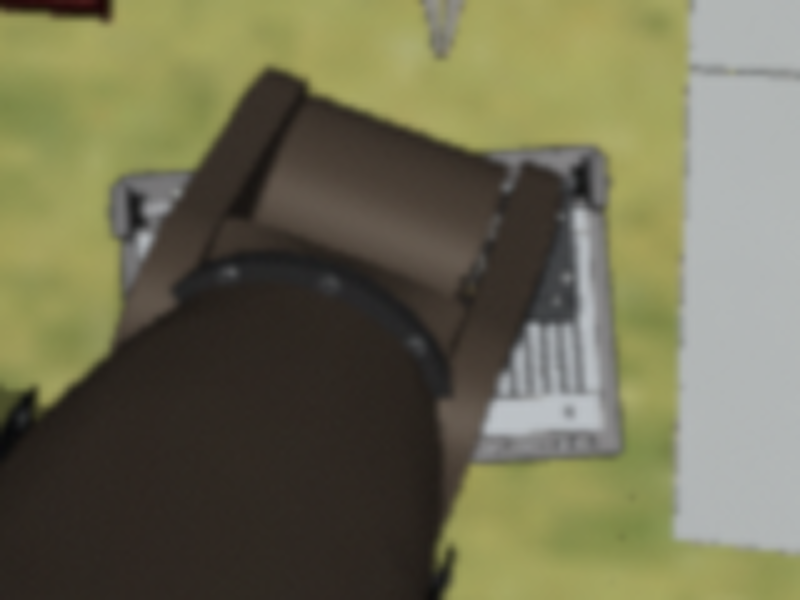

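Call:
send_rows(
  steps=[
    {"slide": [1,0.1,0],"delta_rot": [0,0,0]},
  ],
)

```text
t: 15.68
tcp_pos: [0.514, -0.1207, 0.0264]
eef_rot: [0.0, 1.0, 0.031, -0.0]
force: [-0.9, 0.2, 0.2]
opening: 0.0005
```

Call:
send_rows(
  steps=[
    {"slide": [1,0.1,0],"delta_rot": [0,0,0]},
  ],
)

```text
t: 15.77
tcp_pos: [0.5151, -0.1206, 0.0264]
eef_rot: [0.0, 1.0, 0.031, -0.0]
force: [-0.2, 0.1, 0.5]
opening: 0.0004
```

Call:
send_rows(
  steps=[
    {"slide": [1,0.1,0],"delta_rot": [0,0,0]},
  ],
)

```text
t: 15.85
tcp_pos: [0.5161, -0.1205, 0.0264]
eef_rot: [0.0, 1.0, 0.031, -0.0]
force: [0.1, 0.1, 0.2]
opening: 0.0004
```

Call:
send_rows(
  steps=[
    {"slide": [1,0.1,0],"delta_rot": [0,0,0]},
  ],
)

```text
t: 15.93
tcp_pos: [0.5171, -0.1204, 0.0265]
eef_rot: [0.0, 1.0, 0.031, 0.0]
force: [0.0, -0.6, -0.7]
opening: 0.0005
```

Call:
send_rows(
  steps=[
    {"slide": [1,0.1,0],"delta_rot": [0,0,0]},
  ],
)

```text
t: 16.02
tcp_pos: [0.5181, -0.1203, 0.0265]
eef_rot: [0.0, 1.0, 0.031, -0.0]
force: [0.0, 0.5, -0.2]
opening: 0.0006
```

Call:
send_rows(
  steps=[
    {"slide": [1,0.1,0],"delta_rot": [0,0,0]},
  ],
)

```text
t: 16.1
tcp_pos: [0.5191, -0.1202, 0.0264]
eef_rot: [0.0, 1.0, 0.031, -0.0]
force: [-0.4, 0.1, 0.7]
opening: 0.0006
```

Call:
send_rows(
  steps=[
    {"slide": [-5,-0.3,0],"delta_rot": [0,0,0]},
    {"slide": [-12,-0.7,0],"delta_rot": [0,0,0]},
    {"slide": [-20,-1.2,0],"delta_rot": [0,0,0]},
    {"slide": [-26,-1.6,0],"delta_rot": [0,0,0]},
    {"slide": [-30,-1.9,0],"delta_rot": [0,0,0]},
    {"slide": [-30,-1.9,0],"delta_rot": [0,0,0]},
    {"slide": [-30,-1.9,-2],"delta_rot": [0,0,0]},
  ],
)

```text
t: 16.68
tcp_pos: [0.4891, -0.1223, 0.0248]
eef_rot: [0.0, 1.0, 0.031, 0.0]
force: [-0.2, 0.3, 0.2]
opening: 0.0004
```

Call:
send_rows(
  steps=[
    {"slide": [0,0,-1],"delta_rot": [0,0,0]},
    {"slide": [0,0,-2],"delta_rot": [0,0,0]},
  ],
)

```text
t: 16.85
tcp_pos: [0.4893, -0.1221, 0.0223]
eef_rot: [0.0, 1.0, 0.031, 0.0]
force: [-0.0, -0.2, 0.6]
opening: 0.0006
```

Call:
send_rows(
  steps=[
    {"slide": [0,0,-1],"delta_rot": [0,0,0]},
    {"slide": [0,0,-1],"delta_rot": [0,0,0]},
  ],
)

```text
t: 17.02
tcp_pos: [0.4891, -0.1221, 0.0212]
eef_rot: [-0.0, 1.0, 0.031, -0.0]
force: [-0.0, -0.4, 0.3]
opening: 0.0008
```

Call:
send_rows(
  steps=[
    {"slide": [0,0,-1],"delta_rot": [0,0,0]},
    {"slide": [0,0,-1],"delta_rot": [0,0,0]},
  ],
)

```text
t: 17.18
tcp_pos: [0.489, -0.1221, 0.0203]
eef_rot: [0.0, 1.0, 0.031, -0.0]
force: [-0.3, 0.2, -0.1]
opening: 0.0004
```

Call:
send_rows(
  steps=[
    {"slide": [0,0,-0.7],"delta_rot": [0,0,0]},
    {"slide": [0,0,-0.7],"delta_rot": [0,0,0]},
  ],
)

```text
t: 17.35
tcp_pos: [0.489, -0.1221, 0.0197]
eef_rot: [0.0, 1.0, 0.031, -0.0]
force: [0.4, 0.2, -0.1]
opening: 0.0007
```

Call:
send_rows(
  steps=[
    {"slide": [0,0,-1],"delta_rot": [0,0,0]},
    {"slide": [0,0,-1],"delta_rot": [0,0,0]},
  ],
)

```text
t: 17.52
tcp_pos: [0.489, -0.1221, 0.0187]
eef_rot: [0.0, 1.0, 0.031, -0.0]
force: [0.5, -0.3, -0.7]
opening: 0.0001
```

Call:
send_rows(
  steps=[
    {"slide": [0,0,-1],"delta_rot": [0,0,0]},
    {"slide": [0,0,-1],"delta_rot": [0,0,0]},
  ],
)

```text
t: 17.68
tcp_pos: [0.489, -0.1221, 0.0176]
eef_rot: [0.0, 1.0, 0.031, -0.0]
force: [0.3, 0.1, -0.0]
opening: 0.0007
```

```bash
python3 - <<'E'
from h import *
np.set_printoptions(precision=4,suppress=True)
st=env.get_state();print(st["tcp_pos"],w2b(st["tcp_pos"]),st["force"],st["torque"],st["opening"],st["qpos"])
E
```

```text
[ 0.489  -0.1221  0.0176] [-0.0057 -0.0142] [ 0.2869  0.0763 -0.0088] [0.0563 0.0094 0.0036] 0.0007261130553825807 [-0.3758  0.5817  2.0121 -0.0002  0.548   1.1324]
```

Call:
send_rows(
  steps=[
    {"slide": [0,0,-1],"delta_rot": [0,0,0]},
    {"slide": [0,0,-1],"delta_rot": [0,0,0]},
  ],
)

```text
t: 17.85
tcp_pos: [0.489, -0.1221, 0.0166]
eef_rot: [0.0, 1.0, 0.031, -0.0]
force: [-0.1, 0.1, 0.3]
opening: 0.0004
```

Call:
send_rows(
  steps=[
    {"slide": [0,0,-1],"delta_rot": [0,0,0]},
    {"slide": [0,0,-1],"delta_rot": [0,0,0]},
  ],
)

```text
t: 18.02
tcp_pos: [0.489, -0.1221, 0.0156]
eef_rot: [0.0, 1.0, 0.031, -0.0]
force: [-0.5, -0.4, -0.8]
opening: 0.0003
```

Call:
send_rows(
  steps=[
    {"slide": [0,0,-1],"delta_rot": [0,0,0]},
    {"slide": [0,0,-1],"delta_rot": [0,0,0]},
  ],
)

```text
t: 18.18
tcp_pos: [0.489, -0.1221, 0.0146]
eef_rot: [0.0, 1.0, 0.031, -0.0]
force: [-0.6, 1.2, -0.2]
opening: 0.0004
```

Call:
send_rows(
  steps=[
    {"slide": [0,0,-1],"delta_rot": [0,0,0]},
    {"slide": [0,0,-1],"delta_rot": [0,0,0]},
  ],
)

```text
t: 18.35
tcp_pos: [0.489, -0.1221, 0.0136]
eef_rot: [0.0, 1.0, 0.031, -0.0]
force: [-0.2, 0.2, 0.3]
opening: 0.0005
```

Call:
send_rows(
  steps=[
    {"slide": [0,0,-1],"delta_rot": [0,0,0]},
    {"slide": [0,0,-1],"delta_rot": [0,0,0]},
  ],
)

```text
t: 18.52
tcp_pos: [0.489, -0.1221, 0.0126]
eef_rot: [0.0, 1.0, 0.031, -0.0]
force: [-0.4, -0.5, 0.1]
opening: 0.0003
```

Call:
send_rows(
  steps=[
    {"slide": [0,0,-1],"delta_rot": [0,0,0]},
    {"slide": [0,0,-1],"delta_rot": [0,0,0]},
  ],
)

```text
t: 18.68
tcp_pos: [0.489, -0.1221, 0.0117]
eef_rot: [0.0, 1.0, 0.031, -0.0]
force: [0.2, -0.1, 0.4]
opening: 0.0004
```

```bash
python3 - <<'E'
from h import *
np.set_printoptions(precision=4,suppress=True)
s=env.snapshot("scene");save(s,"s6.png")
t=env.get_state()["tcp_pos"];print(w2px(s,t),w2px(s,t+[0,0,.078]))
P=cloud(s);q=P[(abs(P[...,0]-t[0])<.12)&(abs(P[...,1]-t[1])<.12)&(P[...,2]>.06)&(P[...,2]<.3)]
print(len(q)); 
print(np.histogram(q[:,2],bins=np.arange(.06,.3,.01)))
s=env.snapshot("top");P=cloud(s)
q=P[(abs(P[...,0]-t[0])<.12)&(abs(P[...,1]-t[1])<.12)&(P[...,2]>.06)&(P[...,2]<.3)]
print(np.histogram(q[:,2],bins=np.arange(.06,.3,.01)))
E
```

```text
[327.7118 243.7467] [328.6149 219.369 ]
1723
(array([  0,   0,   2,   0,   0,  36, 125, 180,  80, 426,  44,  36,  36,
         7,  27,  46, 111,  12,  77,  80, 169,  26,  87]), array([0.06, 0.07, 0.08, 0.09, 0.1 , 0.11, 0.12, 0.13, 0.14, 0.15, 0.16,
       0.17, 0.18, 0.19, 0.2 , 0.21, 0.22, 0.23, 0.24, 0.25, 0.26, 0.27,
       0.28, 0.29]))
(array([  0,   0,   0,   0,   0,   0,   0,   0,   1, 136,   1,   0,   0,
         0,   0,   0,   0,   0,   0,   0,   0,   1,   2]), array([0.06, 0.07, 0.08, 0.09, 0.1 , 0.11, 0.12, 0.13, 0.14, 0.15, 0.16,
       0.17, 0.18, 0.19, 0.2 , 0.21, 0.22, 0.23, 0.24, 0.25, 0.26, 0.27,
       0.28, 0.29]))
```

View pics/s6.png

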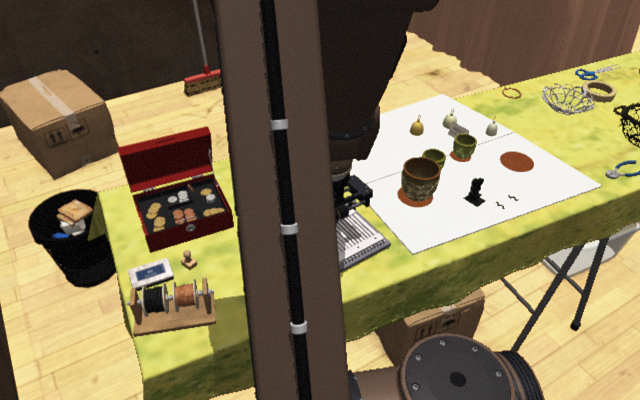

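```bash
python3 - <<'E'
from h import *
np.set_printoptions(precision=4,suppress=True)
s=env.snapshot("scene")
P=cloud(s)
cv2.imwrite("pics/s6c.png",cv2.resize(cv2.cvtColor(s["color"],cv2.COLOR_RGB2BGR)[150:270,310:410],None,fx=6,fy=5,interpolation=cv2.INTER_CUBIC))
for v in range(176,246,3): print(v,[(round(float(P[v,u,0]),3),round(float(P[v,u,1]),3),round(float(P[v,u,2]),3)) for u in (342,350,360,368)])
E
```

```text
176 [(0.447, -0.122, 0.242), (0.522, -0.196, 0.158), (0.657, -0.328, 0.007), (0.648, -0.348, 0.005)]
179 [(0.458, -0.13, 0.224), (0.517, -0.193, 0.154), (0.505, -0.211, 0.155), (0.637, -0.34, 0.006)]
182 [(0.452, -0.126, 0.222), (0.508, -0.187, 0.155), (0.498, -0.206, 0.154), (0.63, -0.336, 0.002)]
185 [(0.453, -0.127, 0.213), (0.501, -0.182, 0.154), (0.487, -0.198, 0.157), (0.617, -0.326, 0.005)]
188 [(0.468, -0.138, 0.19), (0.516, -0.194, 0.129), (0.481, -0.194, 0.155), (0.472, -0.209, 0.155)]
191 [(0.468, -0.138, 0.181), (0.516, -0.195, 0.12), (0.472, -0.188, 0.156), (0.46, -0.201, 0.159)]
194 [(0.468, -0.139, 0.172), (0.614, -0.268, 0.003), (0.467, -0.185, 0.153), (0.46, -0.201, 0.151)]
197 [(0.468, -0.14, 0.164), (0.468, -0.16, 0.154), (0.482, -0.198, 0.127), (0.457, -0.2, 0.144)]
200 [(0.467, -0.139, 0.157), (0.465, -0.159, 0.149), (0.48, -0.197, 0.12), (0.458, -0.201, 0.135)]
203 [(0.462, -0.136, 0.153), (0.553, -0.224, 0.041), (0.465, -0.186, 0.128), (0.462, -0.205, 0.121)]
206 [(0.469, -0.141, 0.137), (0.463, -0.158, 0.133), (0.567, -0.267, -0.001), (0.556, -0.283, 0.0)]
209
[... 580 characters left out ...]
0.233, 0.02)]
227 [(0.51, -0.175, 0.021), (0.501, -0.191, 0.02), (0.488, -0.211, 0.021), (0.477, -0.226, 0.023)]
230 [(0.502, -0.169, 0.02), (0.494, -0.187, 0.019), (0.48, -0.205, 0.021), (0.47, -0.221, 0.022)]
233 [(0.494, -0.164, 0.02), (0.484, -0.18, 0.021), (0.473, -0.2, 0.02), (0.464, -0.216, 0.02)]
236 [(0.488, -0.16, 0.018), (0.479, -0.176, 0.018), (0.464, -0.194, 0.022), (0.454, -0.209, 0.022)]
239 [(0.481, -0.155, 0.017), (0.469, -0.17, 0.02), (0.458, -0.19, 0.02), (0.445, -0.203, 0.024)]
242 [(0.47, -0.149, 0.02), (0.46, -0.164, 0.021), (0.446, -0.181, 0.025), (0.435, -0.196, 0.027)]
245 [(0.462, -0.143, 0.021), (0.455, -0.16, 0.018), (0.436, -0.174, 0.028), (0.429, -0.191, 0.025)]
```

View pics/s6c.png

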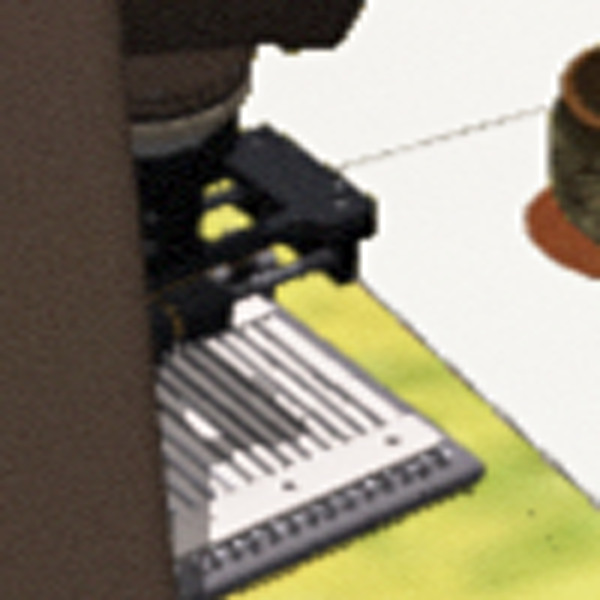

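Call:
send_rows(
  steps=[
    {"slide": [0,0,-1],"delta_rot": [0,0,0]},
    {"slide": [0,0,-2],"delta_rot": [0,0,0]},
  ],
)

```text
t: 19.0
tcp_pos: [0.4891, -0.1221, 0.0098]
eef_rot: [0.0, 1.0, 0.031, 0.0]
force: [-0.1, 0.2, 1.0]
opening: 0.0003
```

Call:
send_rows(
  steps=[
    {"slide": [0,0,-1],"delta_rot": [0,0,0]},
    {"slide": [0,0,-2],"delta_rot": [0,0,0]},
  ],
)

```text
t: 19.17
tcp_pos: [0.489, -0.1221, 0.0076]
eef_rot: [0.0, 1.0, 0.031, -0.0]
force: [0.4, 0.6, 0.2]
opening: 0.0003
```

Call:
send_rows(
  steps=[
    {"slide": [0,0,-1],"delta_rot": [0,0,0]},
    {"slide": [0,0,-2],"delta_rot": [0,0,0]},
  ],
)

```text
t: 19.33
tcp_pos: [0.489, -0.1221, 0.0056]
eef_rot: [0.0, 1.0, 0.031, -0.0]
force: [-0.8, 0.1, -0.4]
opening: 0.0004
```

Call:
send_rows(
  steps=[
    {"slide": [0,0,-1],"delta_rot": [0,0,0]},
    {"slide": [0,0,-2],"delta_rot": [0,0,0]},
  ],
)

```text
t: 19.5
tcp_pos: [0.489, -0.1221, 0.0036]
eef_rot: [0.0, 1.0, 0.031, -0.0]
force: [-0.6, -0.2, 0.4]
opening: 0.0004
```

Call:
send_rows(
  steps=[
    {"slide": [0,0,-1],"delta_rot": [0,0,0]},
    {"slide": [0,0,-2],"delta_rot": [0,0,0]},
  ],
)

```text
t: 19.67
tcp_pos: [0.489, -0.1221, 0.0017]
eef_rot: [0.0, 1.0, 0.031, 0.0]
force: [0.7, 0.5, -0.5]
opening: 0.0006
```

Call:
send_rows(
  steps=[
    {"slide": [0,0,-1],"delta_rot": [0,0,0]},
    {"slide": [0,0,-1.5],"delta_rot": [0,0,0]},
  ],
)

```text
t: 19.83
tcp_pos: [0.489, -0.1221, 0.0001]
eef_rot: [0.0, 1.0, 0.031, -0.0]
force: [-1.0, -0.3, 0.2]
opening: 0.0004
```

Call:
send_rows(
  steps=[
    {"slide": [0,0,-1],"delta_rot": [0,0,0]},
    {"slide": [0,0,-1.5],"delta_rot": [0,0,0]},
  ],
)

```text
t: 20.0
tcp_pos: [0.489, -0.1221, -0.0013]
eef_rot: [0.0, 1.0, 0.031, -0.0]
force: [-0.5, 0.1, -0.4]
opening: 0.0008
```

```bash
python3 - <<'E'
from h import *
np.set_printoptions(precision=4,suppress=True)
s=env.snapshot("scene");t=env.get_state();print(t["tcp_pos"],t["force"],t["torque"],t["effort"])
P=cloud(s)
cv2.imwrite("pics/s7c.png",cv2.resize(cv2.cvtColor(s["color"],cv2.COLOR_RGB2BGR)[150:270,310:410],None,fx=6,fy=5,interpolation=cv2.INTER_CUBIC))
for v in range(188,236,3): print(v,[(round(float(P[v,u,0]),3),round(float(P[v,u,1]),3),round(float(P[v,u,2]),3)) for u in (338,342,346,350,368)])
E
```

```text
[ 0.489  -0.1221 -0.0014] [ 0.0093 -0.3494  0.4138] [ 0.0215  0.0263 -0.006 ] [  0.0202 -55.8501 -12.1957   0.0329  -0.0579   0.    ]
188 [(0.454, -0.119, 0.208), (0.453, -0.127, 0.205), (0.455, -0.139, 0.198), (0.499, -0.182, 0.147), (0.609, -0.321, 0.003)]
191 [(0.452, -0.118, 0.202), (0.454, -0.129, 0.196), (0.633, -0.268, -0.002), (0.502, -0.184, 0.135), (0.475, -0.213, 0.143)]
194 [(0.453, -0.119, 0.193), (0.469, -0.14, 0.171), (0.517, -0.184, 0.115), (0.518, -0.196, 0.109), (0.466, -0.206, 0.143)]
197 [(0.465, -0.128, 0.171), (0.467, -0.139, 0.165), (0.61, -0.253, 0.002), (0.512, -0.193, 0.106), (0.458, -0.201, 0.144)]
200 [(0.464, -0.127, 0.164), (0.467, -0.139, 0.156), (0.565, -0.221, 0.042), (0.469, -0.162, 0.144), (0.459, -0.202, 0.134)]
203 [(0.466, -0.129, 0.153), (0.464, -0.137, 0.151), (0.467, -0.15, 0.142), (0.463, -0.158, 0.142), (0.46, -0.204, 0.123)]
206 [(0.463, -0.127, 0.148), (0.465, -0.139, 0.141), (0.465, -0.149, 0.136), (0.558, -0.229, 0.024), (0.459, -0.204, 0.115)]
209 [(0.461, -0.126, 0.141), (0.463, -0.138, 0.135), (0.561, -0.22, 0.016), (0.55, -0.223, 0.0
[... 314 characters left out ...]
, -0.134, 0.117), (0.455, -0.144, 0.111), (0.526, -0.207, 0.021), (0.522, -0.26, -0.002)]
221 [(0.453, -0.122, 0.115), (0.455, -0.134, 0.108), (0.523, -0.195, 0.019), (0.519, -0.203, 0.019), (0.514, -0.254, -0.002)]
224 [(0.451, -0.121, 0.109), (0.519, -0.18, 0.02), (0.516, -0.19, 0.018), (0.51, -0.197, 0.02), (0.49, -0.235, 0.017)]
227 [(0.517, -0.168, 0.019), (0.511, -0.175, 0.02), (0.508, -0.184, 0.018), (0.5, -0.19, 0.022), (0.479, -0.227, 0.021)]
230 [(0.508, -0.162, 0.019), (0.503, -0.17, 0.02), (0.496, -0.177, 0.022), (0.493, -0.185, 0.021), (0.472, -0.222, 0.02)]
233 [(0.501, -0.158, 0.017), (0.495, -0.165, 0.019), (0.493, -0.174, 0.016), (0.485, -0.18, 0.02), (0.463, -0.215, 0.022)]
```

View pics/s7c.png

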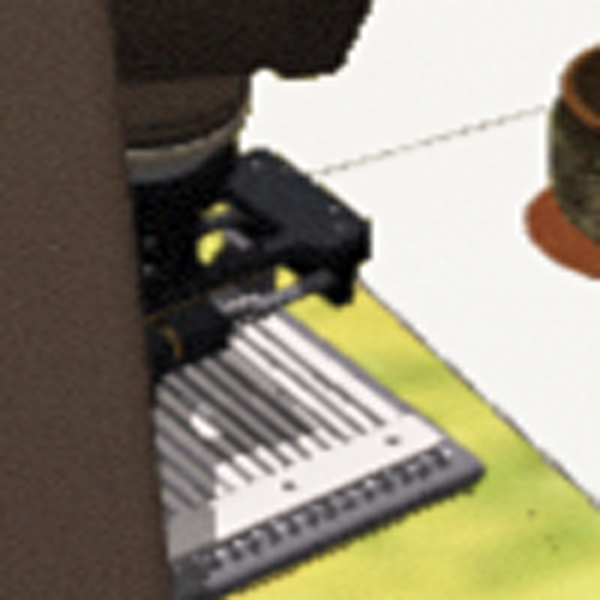

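Call:
send_rows(
  steps=[
    {"slide": [0,0,-1],"delta_rot": [0,0,0]},
    {"slide": [0,0,-1.5],"delta_rot": [0,0,0]},
  ],
)

```text
t: 20.22
tcp_pos: [0.489, -0.1221, -0.0028]
eef_rot: [0.0, 1.0, 0.031, -0.0]
force: [-0.1, -0.3, -0.9]
opening: 0.0004
```

Call:
send_rows(
  steps=[
    {"slide": [0,0,-1],"delta_rot": [0,0,0]},
    {"slide": [0,0,-1.5],"delta_rot": [0,0,0]},
  ],
)

```text
t: 20.38
tcp_pos: [0.4891, -0.1221, -0.0039]
eef_rot: [0.0, 1.0, 0.031, 0.0]
force: [-2.4, 1.4, 16.5]
opening: 0.0004
```

Call:
send_rows(
  steps=[
    {"slide": [0,0,-1],"delta_rot": [0,0,0]},
    {"slide": [0,0,-1.5],"delta_rot": [0,0,0]},
  ],
)

```text
t: 20.55
tcp_pos: [0.4891, -0.1221, -0.0041]
eef_rot: [0.0, 1.0, 0.031, 0.0]
force: [-6.9, 1.6, 38.5]
opening: 0.0006
```

```bash
python3 - <<'E'
from h import *
np.set_printoptions(precision=4,suppress=True)
t=env.get_state();print(t["tcp_pos"],t["force"],t["torque"])
E
```

```text
[ 0.4891 -0.1221 -0.0041] [-6.9029  1.6029 38.4645] [ 0.5447  1.5025 -0.0016]
```

Call:
send_rows(
  steps=[
    {"slide": [0,0,2],"delta_rot": [0,0,0]},
    {"slide": [0,0,5],"delta_rot": [0,0,0]},
    {"slide": [0,0,7],"delta_rot": [0,0,0]},
  ],
)

```text
t: 20.8
tcp_pos: [0.4891, -0.1221, 0.0015]
eef_rot: [0.0, 1.0, 0.031, 0.0]
force: [0.8, -0.4, -0.5]
opening: 0.0004
```

Call:
send_rows(
  steps=[
    {"slide": [2,0.1,0],"delta_rot": [0,0,0]},
    {"slide": [5,0.3,0],"delta_rot": [0,0,0]},
    {"slide": [7,0.4,0],"delta_rot": [0,0,0]},
  ],
)

```text
t: 21.05
tcp_pos: [0.4964, -0.1217, 0.0011]
eef_rot: [0.0, 1.0, 0.031, 0.0]
force: [0.1, -0.3, 0.3]
opening: 0.0005
```

Call:
send_rows(
  steps=[
    {"slide": [1,0.1,0],"delta_rot": [0,0,0]},
    {"slide": [2,0.1,0],"delta_rot": [0,0,0]},
  ],
)

```text
t: 21.22
tcp_pos: [0.4981, -0.1215, 0.001]
eef_rot: [-0.0, 1.0, 0.031, -0.0]
force: [-0.0, 0.1, 0.1]
opening: 0.0008
```

Call:
send_rows(
  steps=[
    {"slide": [1,0.1,0],"delta_rot": [0,0,0]},
    {"slide": [2,0.1,0],"delta_rot": [0,0,0]},
  ],
)

```text
t: 21.38
tcp_pos: [0.5, -0.1214, 0.0011]
eef_rot: [-0.0, 1.0, 0.031, -0.0]
force: [-1.2, 0.2, -0.3]
opening: 0.0009
```

Call:
send_rows(
  steps=[
    {"slide": [1,0.1,0],"delta_rot": [0,0,0]},
    {"slide": [2,0.1,0],"delta_rot": [0,0,0]},
  ],
)

```text
t: 21.55
tcp_pos: [0.5017, -0.1213, 0.0012]
eef_rot: [-0.0, 1.0, 0.031, -0.0]
force: [-0.8, 1.0, -0.1]
opening: 0.0004
```

Call:
send_rows(
  steps=[
    {"slide": [1,0.1,0],"delta_rot": [0,0,0]},
    {"slide": [2,0.1,0],"delta_rot": [0,0,0]},
  ],
)

```text
t: 21.72
tcp_pos: [0.5039, -0.1212, 0.0012]
eef_rot: [-0.0, 1.0, 0.031, -0.0]
force: [-1.6, 1.2, 0.5]
opening: 0.0003
```

Call:
send_rows(
  steps=[
    {"slide": [1,0.1,0],"delta_rot": [0,0,0]},
    {"slide": [2,0.1,0],"delta_rot": [0,0,0]},
  ],
)

```text
t: 21.88
tcp_pos: [0.506, -0.1211, 0.0012]
eef_rot: [-0.0, 1.0, 0.031, -0.0]
force: [-2.1, 2.2, 0.2]
opening: 0.0004
```

Call:
send_rows(
  steps=[
    {"slide": [1,0.1,0],"delta_rot": [0,0,0]},
  ],
)

```text
t: 21.97
tcp_pos: [0.507, -0.1211, 0.0012]
eef_rot: [-0.0, 1.0, 0.031, -0.0]
force: [-2.1, 0.4, -0.3]
opening: 0.0006
```

Call:
send_rows(
  steps=[
    {"slide": [1,0.1,0],"delta_rot": [0,0,0]},
  ],
)

```text
t: 22.05
tcp_pos: [0.5076, -0.1209, 0.0011]
eef_rot: [-0.0, 1.0, 0.031, -0.001]
force: [-6.9, -0.3, 0.2]
opening: 0.0006
```

Call:
send_rows(
  steps=[
    {"slide": [0.6,0,0],"delta_rot": [0,0,0]},
    {"slide": [0.6,0,0],"delta_rot": [0,0,0]},
  ],
)

```text
t: 22.22
tcp_pos: [0.5076, -0.1208, 0.0011]
eef_rot: [-0.0, 1.0, 0.031, -0.001]
force: [-6.6, -0.8, 1.0]
opening: 0.0005
```

Call:
send_rows(
  steps=[
    {"slide": [-3,-0.2,0],"delta_rot": [0,0,0]},
    {"slide": [-8,-0.5,0],"delta_rot": [0,0,0]},
    {"slide": [-14,-0.9,0],"delta_rot": [0,0,0]},
    {"slide": [-17,-1,0],"delta_rot": [0,0,0]},
    {"slide": [-17,-1,12],"delta_rot": [0,0,0]},
    {"slide": [-17,-1,36],"delta_rot": [0,0,0]},
    {"slide": [-17,-1,66],"delta_rot": [0,0,0]},
    {"slide": [-17,-1,90],"delta_rot": [0,0,0]},
    {"slide": [-17,-1,106],"delta_rot": [0,0,0]},
    {"slide": [-17,-1,110],"delta_rot": [0,0,0]},
    {"slide": [-17,-1,110],"delta_rot": [0,0,0]},
  ],
)

```text
t: 23.13
tcp_pos: [0.4919, -0.1222, 0.1121]
eef_rot: [0.001, 1.0, 0.031, 0.001]
force: [-0.2, -0.8, 0.3]
opening: 0.0003
```

```bash
python3 - <<'E'
from h import *
np.set_printoptions(precision=4,suppress=True)
t=env.get_state();print(t["tcp_pos"],w2b(t["tcp_pos"]),t["force"],t["opening"])
E
```

```text
[ 0.4919 -0.1222  0.1121] [-0.0028 -0.0145] [-0.2203 -0.7584  0.3051] 0.000311375616614307
```

Call:
send_rows(
  steps=[
    {"slide": [0,6,0],"delta_rot": [0,0,0]},
    {"slide": [1,20,0],"delta_rot": [0,0,0]},
    {"slide": [1,38,0],"delta_rot": [0,0,0]},
    {"slide": [2,56,0],"delta_rot": [0,0,0]},
    {"slide": [2,69,0],"delta_rot": [0,0,0]},
    {"slide": [2,74,0],"delta_rot": [0,0,0]},
    {"slide": [2,74,0],"delta_rot": [0,0,0]},
    {"slide": [2,74,0],"delta_rot": [0,0,0]},
  ],
  hand=-1,
)

```text
t: 23.8
tcp_pos: [0.4934, -0.048, 0.1106]
eef_rot: [-0.0, 0.999, 0.032, -0.001]
force: [0.3, 0.1, -0.8]
opening: 0.0486
```

```bash
python3 - <<'E'
from h import *
np.set_printoptions(precision=4,suppress=True)
t=env.get_state();print(t["tcp_pos"],w2b(t["tcp_pos"]),t["force"],t["opening"])
s=env.snapshot("scene")
cv2.imwrite("pics/s8c.png",cv2.resize(cv2.cvtColor(s["color"],cv2.COLOR_RGB2BGR)[140:290,240:400],None,fx=4,fy=4,interpolation=cv2.INTER_CUBIC))
E
```

```text
[ 0.4934 -0.048   0.1106] [0.0033 0.0595] [ 0.2643  0.0903 -0.7547] 0.04864666078220578
```

View pics/s8c.png

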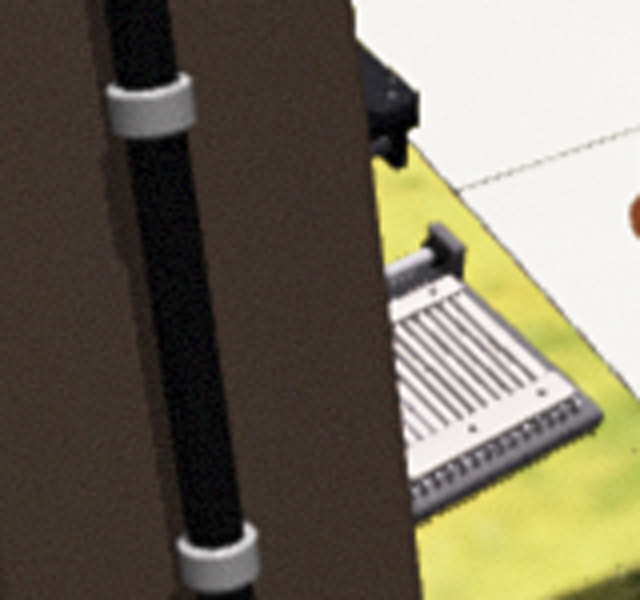

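Call:
send_rows(
  steps=[
    {"slide": [0,0,0],"delta_rot": [0,0,0]},
    {"slide": [0,0,0],"delta_rot": [0,0,0]},
    {"slide": [0,0,0],"delta_rot": [0,0,0]},
    {"slide": [0,0,0],"delta_rot": [0,0,0]},
    {"slide": [0,0,0],"delta_rot": [0,0,0]},
    {"slide": [0,0,-8],"delta_rot": [0,0,0]},
    {"slide": [0,0,-22],"delta_rot": [0,0,0]},
    {"slide": [0,0,-36],"delta_rot": [0,0,0]},
    {"slide": [0,0,-46],"delta_rot": [0,0,0]},
    {"slide": [0,0,-52],"delta_rot": [0,0,0]},
    {"slide": [0,0,-56],"delta_rot": [0,0,0]},
  ],
)

```text
t: 24.77
tcp_pos: [0.4934, -0.048, 0.0543]
eef_rot: [-0.0, 1.0, 0.031, -0.001]
force: [-0.4, 0.7, 0.6]
opening: 0.0953
```

Call:
send_rows(
  steps=[
    {"slide": [0,0,-3],"delta_rot": [0,0,0]},
    {"slide": [0,0,-6],"delta_rot": [0,0,0]},
  ],
)

```text
t: 24.93
tcp_pos: [0.4938, -0.048, 0.0492]
eef_rot: [0.0, 1.0, 0.031, 0.0]
force: [1.0, -0.3, 0.3]
opening: 0.0951
```

Call:
send_rows(
  steps=[
    {"slide": [0,0,-3],"delta_rot": [0,0,0]},
    {"slide": [0,0,-6],"delta_rot": [0,0,0]},
  ],
)

```text
t: 25.1
tcp_pos: [0.4938, -0.0481, 0.0433]
eef_rot: [0.0, 1.0, 0.031, 0.0]
force: [-0.4, -0.9, -0.7]
opening: 0.0949
```

Call:
send_rows(
  steps=[
    {"slide": [0,0,-2],"delta_rot": [0,0,0]},
    {"slide": [0,0,-4],"delta_rot": [0,0,0]},
    {"slide": [0,0,-4],"delta_rot": [0,0,0]},
  ],
)

```text
t: 25.35
tcp_pos: [0.4935, -0.048, 0.039]
eef_rot: [0.0, 1.0, 0.031, -0.0]
force: [-0.0, 0.1, 0.3]
opening: 0.0949
```

Tip is really ~0.062 here with no contact. Close.

Call:
send_rows(
  steps=[
    {"slide": [0,0,0],"delta_rot": [0,0,0]},
    {"slide": [0,0,0],"delta_rot": [0,0,0]},
    {"slide": [0,0,0],"delta_rot": [0,0,0]},
    {"slide": [0,0,0],"delta_rot": [0,0,0]},
    {"slide": [0,0,0],"delta_rot": [0,0,0]},
    {"slide": [0,0,0],"delta_rot": [0,0,0]},
    {"slide": [0,0,0],"delta_rot": [0,0,0]},
    {"slide": [0,0,0],"delta_rot": [0,0,0]},
    {"slide": [0,0,0],"delta_rot": [0,0,0]},
    {"slide": [0,0,0],"delta_rot": [0,0,0]},
  ],
  hand=1,
  newtons=5,
)

```text
t: 26.18
tcp_pos: [0.4936, -0.048, 0.0393]
eef_rot: [0.0, 1.0, 0.031, -0.0]
force: [-1.2, -0.6, -0.3]
opening: 0.044
```

Call:
send_rows(
  steps=[
    {"slide": [0.1,-1,0],"delta_rot": [0,0,0]},
    {"slide": [0.2,-4,0],"delta_rot": [0,0,0]},
    {"slide": [0.5,-8,0],"delta_rot": [0,0,0]},
    {"slide": [0.8,-13,0],"delta_rot": [0,0,0]},
    {"slide": [1.1,-18,0],"delta_rot": [0,0,0]},
    {"slide": [1.4,-23,0],"delta_rot": [0,0,0]},
    {"slide": [1.8,-28,0],"delta_rot": [0,0,0]},
    {"slide": [2.1,-33,0],"delta_rot": [0,0,0]},
    {"slide": [2.4,-37,0],"delta_rot": [0,0,0]},
    {"slide": [2.5,-40,0],"delta_rot": [0,0,0]},
    {"slide": [2.6,-42,0],"delta_rot": [0,0,0]},
  ],
)

```text
t: 27.1
tcp_pos: [0.4962, -0.0905, 0.0393]
eef_rot: [0.0, 1.0, 0.031, 0.0]
force: [-0.1, 2.2, 1.8]
opening: 0.0441
```

Call:
send_rows(
  steps=[
    {"slide": [0.1,-2,0],"delta_rot": [0,0,0]},
    {"slide": [0.2,-3.5,0],"delta_rot": [0,0,0]},
    {"slide": [0.3,-5,0],"delta_rot": [0,0,0]},
  ],
)

```text
t: 27.35
tcp_pos: [0.4965, -0.0951, 0.0393]
eef_rot: [0.0, 1.0, 0.031, 0.0]
force: [0.1, 2.9, 1.4]
opening: 0.044
```

Call:
send_rows(
  steps=[
    {"slide": [0.1,-1.5,0],"delta_rot": [0,0,0]},
    {"slide": [0.2,-3,0],"delta_rot": [0,0,0]},
  ],
)

```text
t: 27.52
tcp_pos: [0.4967, -0.0981, 0.0393]
eef_rot: [0.0, 1.0, 0.031, -0.0]
force: [-0.2, 2.6, 1.5]
opening: 0.0442
```

Call:
send_rows(
  steps=[
    {"slide": [0.1,-1.5,0],"delta_rot": [0,0,0]},
    {"slide": [0.2,-3,0],"delta_rot": [0,0,0]},
  ],
)

```text
t: 27.68
tcp_pos: [0.4969, -0.1011, 0.0393]
eef_rot: [0.0, 1.0, 0.031, -0.0]
force: [0.4, 2.7, 2.0]
opening: 0.044
```

Call:
send_rows(
  steps=[
    {"slide": [0.1,-2,0],"delta_rot": [0,0,0]},
    {"slide": [0.3,-5,0],"delta_rot": [0,0,0]},
    {"slide": [0.6,-9,0],"delta_rot": [0,0,0]},
    {"slide": [0.8,-13,0],"delta_rot": [0,0,0]},
    {"slide": [1.1,-17,0],"delta_rot": [0,0,0]},
    {"slide": [1.3,-21,0],"delta_rot": [0,0,0]},
    {"slide": [1.6,-25,0],"delta_rot": [0,0,0]},
    {"slide": [1.8,-29,0],"delta_rot": [0,0,0]},
    {"slide": [2,-33,0],"delta_rot": [0,0,0]},
    {"slide": [2.2,-36,0],"delta_rot": [0,0,0]},
  ],
)

```text
t: 28.52
tcp_pos: [0.4992, -0.1375, 0.0393]
eef_rot: [0.0, 1.0, 0.031, 0.0]
force: [-0.4, 1.7, 1.6]
opening: 0.0437
```

Call:
send_rows(
  steps=[
    {"slide": [0.1,-2,0],"delta_rot": [0,0,0]},
    {"slide": [0.3,-5,0],"delta_rot": [0,0,0]},
    {"slide": [0.6,-9,0],"delta_rot": [0,0,0]},
    {"slide": [0.8,-13,0],"delta_rot": [0,0,0]},
    {"slide": [1.1,-17,0],"delta_rot": [0,0,0]},
    {"slide": [1.3,-21,0],"delta_rot": [0,0,0]},
    {"slide": [1.6,-25,0],"delta_rot": [0,0,0]},
    {"slide": [1.8,-29,0],"delta_rot": [0,0,0]},
    {"slide": [2,-32,0],"delta_rot": [0,0,0]},
    {"slide": [2.1,-34,0],"delta_rot": [0,0,0]},
    {"slide": [2.2,-36,0],"delta_rot": [0,0,0]},
  ],
)

```text
t: 29.43
tcp_pos: [0.5014, -0.1733, 0.0393]
eef_rot: [0.0, 1.0, 0.031, 0.0]
force: [1.5, 2.4, 2.5]
opening: 0.0435
```

Call:
send_rows(
  steps=[
    {"slide": [0.1,-2,0],"delta_rot": [0,0,0]},
    {"slide": [0.3,-4,0],"delta_rot": [0,0,0]},
    {"slide": [0.4,-6,0],"delta_rot": [0,0,0]},
    {"slide": [0.4,-7,0],"delta_rot": [0,0,0]},
  ],
)

```text
t: 29.77
tcp_pos: [0.5018, -0.1803, 0.0393]
eef_rot: [0.0, 1.0, 0.031, 0.0]
force: [0.9, 1.4, 1.9]
opening: 0.0441
```

Call:
send_rows(
  steps=[
    {"slide": [0,-0.5,0],"delta_rot": [0,0,0]},
    {"slide": [0.1,-1,0],"delta_rot": [0,0,0]},
  ],
)

```text
t: 29.93
tcp_pos: [0.5019, -0.1811, 0.0393]
eef_rot: [0.0, 1.0, 0.031, 0.0]
force: [0.4, 2.6, 2.0]
opening: 0.0435
```

Call:
send_rows(
  steps=[
    {"slide": [0,-0.5,0],"delta_rot": [0,0,0]},
    {"slide": [0.1,-1,0],"delta_rot": [0,0,0]},
  ],
)

```text
t: 30.1
tcp_pos: [0.5019, -0.182, 0.0393]
eef_rot: [0.0, 1.0, 0.031, 0.0]
force: [-0.1, 1.4, 2.7]
opening: 0.044
```

Call:
send_rows(
  steps=[
    {"slide": [0,-0.5,0],"delta_rot": [0,0,0]},
    {"slide": [0.1,-1,0],"delta_rot": [0,0,0]},
  ],
)

```text
t: 30.27
tcp_pos: [0.502, -0.183, 0.0393]
eef_rot: [0.0, 1.0, 0.031, -0.0]
force: [-0.3, 2.8, 1.7]
opening: 0.0443
```

Call:
send_rows(
  steps=[
    {"slide": [0,-0.5,0],"delta_rot": [0,0,0]},
    {"slide": [0.1,-1,0],"delta_rot": [0,0,0]},
  ],
)

```text
t: 30.43
tcp_pos: [0.502, -0.184, 0.0393]
eef_rot: [-0.0, 1.0, 0.031, -0.0]
force: [-2.3, 3.0, 2.8]
opening: 0.0437
```

Call:
send_rows(
  steps=[
    {"slide": [0,-0.5,0],"delta_rot": [0,0,0]},
    {"slide": [0.1,-1,0],"delta_rot": [0,0,0]},
  ],
)

```text
t: 30.6
tcp_pos: [0.5021, -0.1847, 0.0393]
eef_rot: [-0.0, 1.0, 0.031, -0.0]
force: [0.8, 5.2, 4.5]
opening: 0.0437
```

Call:
send_rows(
  steps=[
    {"slide": [0,-0.5,0],"delta_rot": [0,0,0]},
    {"slide": [0.1,-1,0],"delta_rot": [0,0,0]},
  ],
)

```text
t: 30.77
tcp_pos: [0.5021, -0.1854, 0.0392]
eef_rot: [-0.0, 1.0, 0.031, -0.0]
force: [1.0, 7.7, 5.9]
opening: 0.0435
```

Call:
send_rows(
  steps=[
    {"slide": [0,-0.4,0],"delta_rot": [0,0,0]},
    {"slide": [0,-0.4,0],"delta_rot": [0,0,0]},
    {"slide": [0,-0.4,0],"delta_rot": [0,0,0]},
    {"slide": [0,-0.4,0],"delta_rot": [0,0,0]},
  ],
)

```text
t: 31.1
tcp_pos: [0.5021, -0.1857, 0.0392]
eef_rot: [-0.001, 1.0, 0.031, -0.0]
force: [1.5, 6.9, 5.5]
opening: 0.0442
```

Call:
send_rows(
  steps=[
    {"slide": [-0.1,2,0],"delta_rot": [0,0,0]},
    {"slide": [-0.3,6,0],"delta_rot": [0,0,0]},
    {"slide": [-0.7,12,0],"delta_rot": [0,0,0]},
    {"slide": [-1.1,18,0],"delta_rot": [0,0,0]},
    {"slide": [-1.5,24,0],"delta_rot": [0,0,0]},
    {"slide": [-1.9,30,0],"delta_rot": [0,0,0]},
    {"slide": [-2.2,36,0],"delta_rot": [0,0,0]},
    {"slide": [-2.6,42,0],"delta_rot": [0,0,0]},
    {"slide": [-3,48,0],"delta_rot": [0,0,0]},
    {"slide": [-3.3,54,0],"delta_rot": [0,0,0]},
    {"slide": [-3.6,58,0],"delta_rot": [0,0,0]},
    {"slide": [-3.7,60,0],"delta_rot": [0,0,0]},
  ],
)

```text
t: 32.1
tcp_pos: [0.4984, -0.1257, 0.0392]
eef_rot: [-0.0, 1.0, 0.032, -0.0]
force: [-1.8, -2.4, 0.2]
opening: 0.0439
```

Call:
send_rows(
  steps=[
    {"slide": [-0.1,2,0],"delta_rot": [0,0,0]},
    {"slide": [-0.3,6,0],"delta_rot": [0,0,0]},
    {"slide": [-0.7,12,0],"delta_rot": [0,0,0]},
    {"slide": [-1.1,18,0],"delta_rot": [0,0,0]},
    {"slide": [-1.5,24,0],"delta_rot": [0,0,0]},
    {"slide": [-1.9,30,0],"delta_rot": [0,0,0]},
    {"slide": [-2.2,36,0],"delta_rot": [0,0,0]},
    {"slide": [-2.6,42,0],"delta_rot": [0,0,0]},
    {"slide": [-3,48,0],"delta_rot": [0,0,0]},
    {"slide": [-3.3,54,0],"delta_rot": [0,0,0]},
    {"slide": [-3.6,58,0],"delta_rot": [0,0,0]},
    {"slide": [-3.7,60,0],"delta_rot": [0,0,0]},
  ],
)

```text
t: 33.1
tcp_pos: [0.4947, -0.0657, 0.0392]
eef_rot: [-0.0, 1.0, 0.032, -0.0]
force: [-3.9, -2.6, -0.9]
opening: 0.0438
```

Call:
send_rows(
  steps=[
    {"slide": [0,2,0],"delta_rot": [0,0,0]},
    {"slide": [-0.1,6,0],"delta_rot": [0,0,0]},
    {"slide": [-0.3,11,0],"delta_rot": [0,0,0]},
    {"slide": [-0.6,16,0],"delta_rot": [0,0,0]},
    {"slide": [-0.9,21,0],"delta_rot": [0,0,0]},
    {"slide": [-1.2,25,0],"delta_rot": [0,0,0]},
    {"slide": [-1.4,28,0],"delta_rot": [0,0,0]},
    {"slide": [-1.4,30,0],"delta_rot": [0,0,0]},
  ],
)

```text
t: 33.77
tcp_pos: [0.4929, -0.0361, 0.0392]
eef_rot: [-0.0, 1.0, 0.031, -0.001]
force: [-5.4, -2.8, 1.6]
opening: 0.0439
```

Call:
send_rows(
  steps=[
    {"slide": [0,1,0],"delta_rot": [0,0,0]},
    {"slide": [-0.1,2,0],"delta_rot": [0,0,0]},
  ],
)

```text
t: 33.93
tcp_pos: [0.4928, -0.0342, 0.0392]
eef_rot: [-0.0, 1.0, 0.031, -0.001]
force: [-5.8, -2.5, 0.3]
opening: 0.044
```

Call:
send_rows(
  steps=[
    {"slide": [0,0.5,0],"delta_rot": [0,0,0]},
    {"slide": [-0.1,1,0],"delta_rot": [0,0,0]},
  ],
)

```text
t: 34.1
tcp_pos: [0.4927, -0.0333, 0.0392]
eef_rot: [-0.0, 1.0, 0.031, -0.001]
force: [-5.2, -2.6, 1.0]
opening: 0.0439
```

Call:
send_rows(
  steps=[
    {"slide": [0,0.5,0],"delta_rot": [0,0,0]},
    {"slide": [-0.1,1,0],"delta_rot": [0,0,0]},
  ],
)

```text
t: 34.27
tcp_pos: [0.4927, -0.0324, 0.0392]
eef_rot: [-0.0, 1.0, 0.031, -0.001]
force: [-5.7, -1.8, 0.6]
opening: 0.0442
```

Call:
send_rows(
  steps=[
    {"slide": [0,0.5,0],"delta_rot": [0,0,0]},
    {"slide": [-0.1,1,0],"delta_rot": [0,0,0]},
  ],
)

```text
t: 34.43
tcp_pos: [0.4926, -0.0315, 0.0392]
eef_rot: [0.0, 1.0, 0.031, -0.001]
force: [-5.1, -5.3, 0.5]
opening: 0.044
```

Call:
send_rows(
  steps=[
    {"slide": [-0.2,0.5,0],"delta_rot": [0,0,0]},
    {"slide": [-0.3,1,0],"delta_rot": [0,0,0]},
  ],
)

```text
t: 34.6
tcp_pos: [0.4926, -0.0307, 0.0392]
eef_rot: [0.0, 1.0, 0.031, -0.0]
force: [-4.8, -8.0, -1.5]
opening: 0.0437
```

Call:
send_rows(
  steps=[
    {"slide": [-0.1,0.5,0],"delta_rot": [0,0,0]},
    {"slide": [-0.1,0.5,0],"delta_rot": [0,0,0]},
    {"slide": [-0.1,0.5,0],"delta_rot": [0,0,0]},
    {"slide": [-0.1,0.5,0],"delta_rot": [0,0,0]},
  ],
)

```text
t: 34.93
tcp_pos: [0.4926, -0.0303, 0.0392]
eef_rot: [0.0, 1.0, 0.031, -0.0]
force: [-3.5, -7.2, -1.5]
opening: 0.0437
```

Call:
send_rows(
  steps=[
    {"slide": [-0.2,-1.2,0],"delta_rot": [0,0,0]},
    {"slide": [-0.2,-1.5,0],"delta_rot": [0,0,0]},
    {"slide": [-0.2,-1.5,0],"delta_rot": [0,0,0]},
  ],
)

```text
t: 35.18
tcp_pos: [0.4927, -0.0315, 0.0392]
eef_rot: [0.0, 1.0, 0.031, 0.0]
force: [-1.7, -1.9, -3.2]
opening: 0.044
```

Call:
send_rows(
  steps=[
    {"slide": [0,0,0],"delta_rot": [0,0,0]},
    {"slide": [0,0,0],"delta_rot": [0,0,0]},
    {"slide": [0,0,0],"delta_rot": [0,0,0]},
    {"slide": [0,0,0],"delta_rot": [0,0,0]},
    {"slide": [0,0,0],"delta_rot": [0,0,0]},
    {"slide": [0,0,0],"delta_rot": [0,0,0]},
    {"slide": [0,0,8],"delta_rot": [0,0,0]},
    {"slide": [0,0,24],"delta_rot": [0,0,0]},
    {"slide": [0,0,46],"delta_rot": [0,0,0]},
    {"slide": [0,0,68],"delta_rot": [0,0,0]},
    {"slide": [0,0,90],"delta_rot": [0,0,0]},
    {"slide": [0,0,100],"delta_rot": [0,0,0]},
  ],
  hand=-0.6,
)

```text
t: 36.18
tcp_pos: [0.4932, -0.0315, 0.1423]
eef_rot: [0.0, 1.0, 0.031, 0.002]
force: [-1.1, 0.6, -0.2]
opening: 0.0756
```

Call:
send_rows(
  steps=[
    {"slide": [-10,-16,0],"delta_rot": [0,0,0]},
    {"slide": [-26,-42,0],"delta_rot": [0,0,0]},
    {"slide": [-45,-72,5],"delta_rot": [0,0,0]},
    {"slide": [-64,-102,10],"delta_rot": [0,0,0]},
    {"slide": [-83,-132,15],"delta_rot": [0,0,0]},
    {"slide": [-102,-162,20],"delta_rot": [0,0,0]},
    {"slide": [-120,-192,25],"delta_rot": [0,0,0]},
    {"slide": [-134,-222,30],"delta_rot": [0,0,0]},
    {"slide": [-140,-246,30],"delta_rot": [0,0,0]},
    {"slide": [-145,-262,30],"delta_rot": [0,0,0]},
    {"slide": [-150,-270,30],"delta_rot": [0,0,0]},
    {"slide": [-150,-270,30],"delta_rot": [0,0,0]},
  ],
)

```text
t: 37.18
tcp_pos: [0.3418, -0.3024, 0.1695]
eef_rot: [0.0, 1.0, 0.031, 0.0]
force: [0.3, 0.2, -0.1]
opening: 0.0759
```

```bash
python3 - <<'E'
from h import *
np.set_printoptions(precision=4,suppress=True)
t=env.get_state();print(t["t"],t["tcp_pos"],t["force"],t["opening"])
s=env.snapshot("top");save(s,"top9.png")
P=cloud(s);x,y,z=P[...,0],P[...,1],P[...,2]
m=(x>.38)&(x<.61)&(y>-.27)&(y<.06)
q=P[m&(z>.075)&(z<.1)];c=cv2.minAreaRect((q[:,:2]*1000).astype(np.float32));print(c,w2b(np.array(c[0])/1000))
cv2.imwrite("pics/top9c.png",cv2.resize(cv2.cvtColor(s["color"],cv2.COLOR_RGB2BGR)[150:300,240:400],None,fx=5,fy=4,interpolation=cv2.INTER_CUBIC))
E
```

```text
37.1833 [ 0.3418 -0.3024  0.1695] [ 0.2943  0.24   -0.063 ] 0.07591638130287476
((492.1936950683594, -30.982112884521484), (25.502283096313477, 44.06331253051758), 0.6726974248886108) [0.0031 0.0766]
```

View pics/top9c.png

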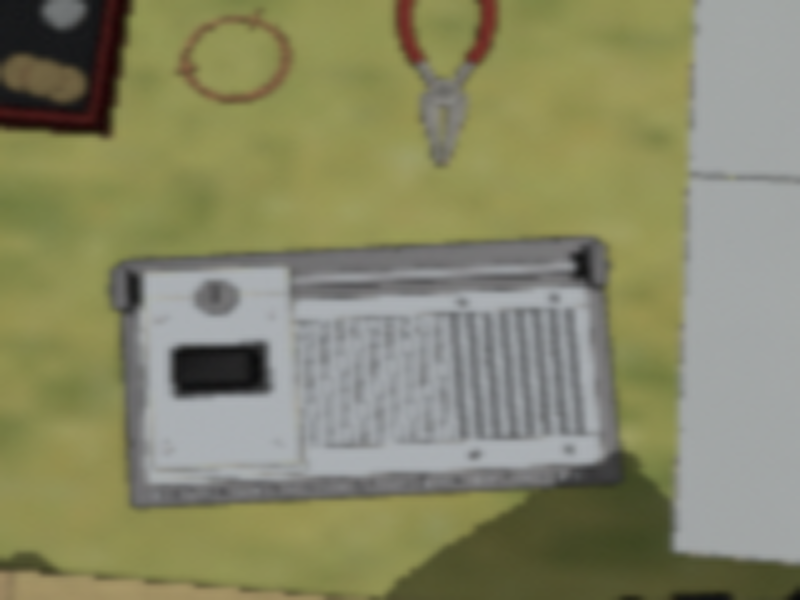

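The picture shows the carriage up against the left buffer, with its handle near (218, 368) in the crop. No needle stands out of line, and the coil and pliers are where they were. The robot is clear of everything.

```bash
python3 -c "
from workcell import env
print(env.get_state()['dq']);print(env.sign_off())"
```

```text
[ 0.03149732 -0.00480319  0.01236925  0.00171403 -0.00236831  0.01305933]
the job is handed in; nothing more can be done
None
```

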